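# Find the key that turns the lock box

### The arm

A 7-joint arm with a two-finger parallel gripper is mounted at the origin on the work surface. World frame = base frame: x ahead of the robot, y to its left, z up, the work surface at z = 0. Lengths are in m, angles in rad, forces in N, time in s.
With the tool pointing down it reaches from about 0.35 to 0.9 m from the base axis. Payload 8.1 kg.
Tool frame: the origin (TCP) lies on the centre line of the jaws, within the pads' length; the fingertips stand 14 mm ahead of it and the grasp point (between the pads) lies 5 mm behind it; z points along the fingers, y is the direction in which the jaws open and shut (so a half turn about z gives the same grasp; the last joint's range is limited). The gripper opens to 92 mm and grips with 3 to 60 N. Pads are 19 mm wide; open, the fingers measure 130 mm over their backs; the gripper's body (75 mm by 190 mm) begins 47 mm behind the grasp point.
Start: joints at [-1.318, 0.434, 0.025, 1.573, -0.012, 1.134, -0.075], TCP at [0.218, 0.586, 0.241] pointing down, gripper open.
Joint ranges: [-2.62, 2.62], [-0.44, 2.09], [-1.27, 1.32], [0.08, 2.57], [-1.32, 4.46], [0.12, 2], [-2.74, 2.74]. Speed limits (rad/s): [2.22, 2.22, 3.01, 3.01, 3.14, 3.14, 3.14].

### API

Orientations are given as a rotation vector (axis times angle).
In Python, from cell import arm, optics gives the robot as it stands.
- The arm moves only by the shell command python3 -m creep 'ROWS' [FORCE]. ROWS is JSON, a list of rows, each an object with "translation": the shift along the tool's x, y, z in m, a list of three; "rot": the turn, a rotation vector about the tool's x, y, z in degrees, a list of three; "jaw": the finger opening in m, from 0 to 0.0918. In form: [{"translation": [x, y, z], "rot": [wx, wy, wz], "jaw": jaw}, ...]. A call has 1 to 12 rows; each row shifts and turns the commanded pose from where the row before left it, along the tool's axes as they then stand; what a row does not reach is not made up. A row lasts 1/12 s, in which the tool goes at most 41.7 mm and 7.16 degrees, less where a joint would pass 70% of its speed; a pose out of reach is approached as far as the arm can. A call is refused whole if a number of a shift passes 0.0417 or a number of a turn 7.16, either way. A call with a gripper value outside its range is refused whole. The fingers move at their own pace and stop on an object; FORCE is the grip in N (left out, the last holds). Time passes only in rows, so rows that do not move let the fingers close. It gives the time, the measured TCP pose, the force and the opening at its end, in the units of the state.
- arm.observe(): the state, without advancing time (a new reading comes with each control period).
- optics.get_image(name): name is "scene" or "top" or "wrist"; returns the picture (480x640x3 uint8, red, green, blue); there is no depth.
- optics.camera_info(name): a dict with "fx", "fy", "cx", "cy" (pixels), "R" (3x3) and "t" (3): a world point X has camera coordinates R X + t. Camera axes: x right, y down, z forward; pixel columns grow to the right and rows downward; lengths in m; the calibration is good to about 2 mm. The wrist camera is an equidistant fisheye: a pixel r from the principal point sees the ray r / f radians off the axis. A picture is of the moment at which its call begins: read the wrist's pose just before it. camera_info takes no time and is no camera call; for the wrist camera it gives the pose at the moment of the call.
- arm.sign_off(): hands the job in, once; it reports no verdict.
Trained networks look in the newest picture that a camera, given by its name, has taken for a name from the list of things; names that differ only in an ending like _2 or _b are one class to them, and where a whole thing is asked for, a point or a joint stands for the part that bears it (a point fixed in the world has none). Each returns a list of dicts, best first, with "score" (0 to 1); they miss things now and then, are a little off and sometimes report something else, mostly with a low value. They report only what shows in the picture. A call takes as long as a camera call. They do not tell look-alikes from the thing itself.
- optics.boxes_of(camera, thing): "location" ([column, row] in pixels, amid what is visible of it).
- optics.pinpoint(camera, thing): "location" ([column, row] in pixels: a listed point, or the origin of a listed thing).
The state is a dict: "clock": time; "joints": joint angles; "dq": joint speeds; "joint_efforts": joint torques, N m; "position": TCP position; "ee_rot": TCP orientation; "force": force on the tool from outside, world axes, zero at the start; "ft_torque": the same for the moment, N m; "width": opening from 0.0 (shut) to 1.0 (fully open).
Only numpy, scipy, OpenCV 4.12 (cv2) and the standard library are available. Lean on these libraries where they do the work, as an engineer would, in place of code of your own. Each camera call takes 0.05 s, during which the arm holds its last target.

### The job

One of the three keys in the bamboo rack turns the lock of the grey steel lock box, and which one it is can only be found by trying: draw a key out by its blade, lay it down on the worktop, take it again by its black grip, push it fully home in the keyhole and turn it, either way, and if it will not turn try another. Leave the key that works fully in the lock, turned as far as it goes, and let it go. The other keys must end up lying on the worktop or in the rack; do not shove the garlic jar, the sauce dish or the jar cap about.

Things in the scene. Friction and masses are not known exactly. Their poses are not given: they have to be found in the camera images.
- keyhole (a point): centre of the keyhole on the face of the fixed lock box (160 wide, 130 deep, 120 mm high, low carrying bar on its lid), 75 mm above the worktop. y: level, straight out of the face; x: level, along the face, away from the robot; z up. A key goes in along -y, flat level, teeth towards +x. The slot is 9 mm high and runs from 7 mm on the -x side to 23 mm on the +x side of this point
- lock_back (a point): blind end of the keyhole, 56 mm behind its mouth, same axes. A key is fully home when its nose meets this; the centre of its grip is then 62 mm in front of the face. All three keys go fully in, but a wrong one stops hard after about 0.2 rad of turn. A key only part of the way in does not count, even if it turns
- core (a joint): turn of the lock's core (round steel part with the slot, black mark above it), rad: 0 locked, slot level; positive clockwise as seen facing the keyhole (the teeth rise; a gripper holding the key from above leans back to the robot), negative the other way; stops at +0.65 and -0.65, either will do; stays where left. Key play in the slot 0.12 rad. A wrong key moves it by 0.2, under 0.35 if forced. Takes about 0.05 N m
- rack_front (a point): middle of the open front of the fixed bamboo rack (234 wide, 95 deep, 50 mm high), at worktop height. x: along the front; y: into the rack. Pigeonholes at x = -68, 0, 68 mm, 38 wide, floor at 20, ceiling at 42 mm. In each a key lies flat, grip hidden (front edge 25 mm inside), blade straight out by 71 mm at 26 mm height, bare of teeth for the first 24 mm. Pull straight out
- key_short_grip (a point): the key, bit nearest to the grip. Point: centre of its black grip (44 x 28 x 12 mm). x: along the key to the tip; y: to the side of the teeth; z: normal to the flat. Flat steel blade, 10 wide, 6 thick, in the grip's mid-plane, from 22 to 118 mm along x (last 6 mm a nose 6 wide, 4 thick). Two teeth, 6 thick, reach out to y = 21: a shoulder at x = 71 to 77 and the bit, 8 long, centred at x = 84. 60 g
- key_middle_grip (a point): the key, bit in the middle position. Point: centre of its black grip (44 x 28 x 12 mm). x: along the key to the tip; y: to the side of the teeth; z: normal to the flat. Flat steel blade, 10 wide, 6 thick, in the grip's mid-plane, from 22 to 118 mm along x (last 6 mm a nose 6 wide, 4 thick). Two teeth, 6 thick, reach out to y = 21: a shoulder at x = 71 to 77 and the bit, 8 long, centred at x = 96. 60 g
- key_long_grip (a point): the key, bit nearest to the tip. Point: centre of its black grip (44 x 28 x 12 mm). x: along the key to the tip; y: to the side of the teeth; z: normal to the flat. Flat steel blade, 10 wide, 6 thick, in the grip's mid-plane, from 22 to 118 mm along x (last 6 mm a nose 6 wide, 4 thick). Two teeth, 6 thick, reach out to y = 21: a shoulder at x = 71 to 77 and the bit, 8 long, centred at x = 108. 60 g
- garlic_jar: white ceramic garlic jar, 84 mm wide, 100 mm high; origin under its centre
- sauce_dish: white sauce dish 72 mm wide, 22 mm high; origin under its centre
- jar_cap: steel jar cap 64 mm wide, 14 mm high; origin under its centre
Things that resemble listed ones, but are neither listed nor needed, are in the scene too. What is shaped like the part that bears key_middle_grip but pink is not meant.

How it is judged:
On the way:
1. one of the keys is pushed fully home in the lock (((y of key_short_grip in the frame of keyhole between 0.055 and 0.068 m and x of key_short_grip in the frame of keyhole between -0.018 and 0.018 m and z of key_short_grip in the frame of keyhole between -0.018 and 0.018 m) or (y of key_middle_grip in the frame of keyhole between 0.055 and 0.068 m and x of key_middle_grip in the frame of keyhole between -0.018 and 0.018 m and z of key_middle_grip in the frame of keyhole between -0.018 and 0.018 m) or (y of key_long_grip in the frame of keyhole between 0.055 and 0.068 m and x of key_long_grip in the frame of keyhole between -0.018 and 0.018 m and z of key_long_grip in the frame of keyhole between -0.018 and 0.018 m))), for 0.1 s.
At the end, for the whole second after the job is handed in: Core turned over 0.5 rad, either way, with a key fully home (grip centre 55 to 68 mm in front of the face, home being 62, within 18 mm of the keyhole sideways and in height); the other keys lie on the worktop or in the rack (grip centre below 45 mm); nothing held ((value of joint core above 0.5 rad or value of joint core below -0.5 rad) and ((y of key_short_grip in the frame of keyhole between 0.055 and 0.068 m and x of key_short_grip in the frame of keyhole between -0.018 and 0.018 m and z of key_short_grip in the frame of keyhole between -0.018 and 0.018 m) or (y of key_middle_grip in the frame of keyhole between 0.055 and 0.068 m and x of key_middle_grip in the frame of keyhole between -0.018 and 0.018 m and z of key_middle_grip in the frame of keyhole between -0.018 and 0.018 m) or (y of key_long_grip in the frame of keyhole between 0.055 and 0.068 m and x of key_long_grip in the frame of keyhole between -0.018 and 0.018 m and z of key_long_grip in the frame of keyhole between -0.018 and 0.018 m)) and ((y of key_short_grip in the frame of keyhole between 0.055 and 0.068 m and x of key_short_grip in the frame of keyhole between -0.018 and 0.018 m and z of key_short_grip in the frame of keyhole between -0.018 and 0.018 m) or height (world z) of key_short_grip between -0.01 and 0.045 m) and ((y of key_middle_grip in the frame of keyhole between 0.055 and 0.068 m and x of key_middle_grip in the frame of keyhole between -0.018 and 0.018 m and z of key_middle_grip in the frame of keyhole between -0.018 and 0.018 m) or height (world z) of key_middle_grip between -0.01 and 0.045 m) and ((y of key_long_grip in the frame of keyhole between 0.055 and 0.068 m and x of key_long_grip in the frame of keyhole between -0.018 and 0.018 m and z of key_long_grip in the frame of keyhole between -0.018 and 0.018 m) or height (world z) of key_long_grip between -0.01 and 0.045 m)); the robot touches nothing.
It fails at once if the garlic jar, sauce dish or jar cap is pushed more than 30 mm (distance of any of garlic_jar, sauce_dish, jar_cap from where it was at the start of the episode above 0.03 m).
It also fails if it takes over 72 s, if anything falls off the work surface, if the arm or the gripper's body presses on something with over 40 N, if the wrist force passes 120 N, or if a joint passes its speed limit or range.

## Working session

There is one attempt and no reset: what is moved stays moved. The work goes in short steps, Python scripts to look and compute and a shell command to move; the robot and the scene stay as the last step left them, time stands still between calls to the robot, and variables do not carry over. Pictures are saved under pics/ and viewed, and the job is handed in when it is done.

```bash
ls; mkdir -p pics; python3 - <<'E'
from cell import arm, optics
import cv2
print(arm.observe())
for n in ["scene","top","wrist"]:
    im=optics.get_image(n); cv2.imwrite(f"pics/{n}0.png",im[:,:,::-1])
    c=optics.camera_info(n); print(n,c)
    for t in ["keyhole","rack_front","key_short_grip","key_middle_grip","key_long_grip","garlic_jar","sauce_dish","jar_cap","core"]:
        f = optics.boxes_of if t in("core",) else optics.pinpoint
        try: print(t,[(round(d["score"],2),[round(x) for x in d["location"]]) for d in f(n,t)][:5])
        except Exception as e: print(t,e)
print(arm.observe()["clock"])
E
```

```text
pics
{'clock': 0.0, 'joints': array([-1.31763361,  0.43522135,  0.02496779,  1.57409008, -0.01158921,
        1.13401062, -0.07506492]), 'dq': array([ 0.00025264,  0.00015551,  0.0003792 ,  0.00023661, -0.00021262,
        0.00263007,  0.00186944]), 'joint_efforts': array([-2.48930399e-05, -6.67849016e+01,  9.85019803e-01, -3.14475310e+01,
       -6.05491502e-02,  4.26106586e-02,  1.59683386e-04]), 'position': array([0.21757222, 0.58538306, 0.23994864]), 'ee_rot': array([-5.55904357e-01, -3.09188449e+00,  2.48053064e-03]), 'force': array([ 0.04494795, -0.53359778, -0.18156785]), 'ft_torque': array([ 0.01570239, -0.01198122,  0.04311538]), 'width': 0.9960095248482999}
scene {'fx': 485.947981193665, 'fy': 485.947981193665, 'cx': 318.2529487233493, 'cy': 236.88277691528523, 'R': array([[-0.37758408,  0.92587422,  0.01368146],
       [ 0.72915861,  0.30640299, -0.61191906],
       [-0.57075212, -0.22107494, -0.79080205]]), 't': array([ 0.10854971, -0.38817075,  1.21231922])}
keyhole [(0.88, [209, 190])]
rack_front []
key_short_grip []
key_middle_grip [(0.9, [395, 168]), (0.77, [488, 256]
[... 611 characters left out ...]
, 364]), (0.71, [174, 298]), (0.64, [287, 369])]
key_long_grip []
garlic_jar [(0.89, [361, 117]), (0.69, [426, 232])]
sauce_dish [(0.91, [412, 132])]
jar_cap [(0.7, [383, 163])]
core [(0.43, [427, 234])]
wrist {'fx': 371.64829954431775, 'fy': 371.64829954431775, 'cx': 318.6294453052888, 'cy': 242.3746450277886, 'R': array([[ 3.48584861e-01,  9.37277001e-01,  6.45963204e-04],
       [ 8.96689268e-01, -3.33690241e-01,  2.90859383e-01],
       [ 2.72831362e-01, -1.00809949e-01, -9.56765594e-01]]), 't': array([-0.62513166, -0.03702217,  0.39068769])}
keyhole []
rack_front []
key_short_grip []
key_middle_grip [(0.56, [234, 402])]
key_long_grip []
garlic_jar []
sauce_dish []
jar_cap []
core []
1.5
```

View pics/scene0.png

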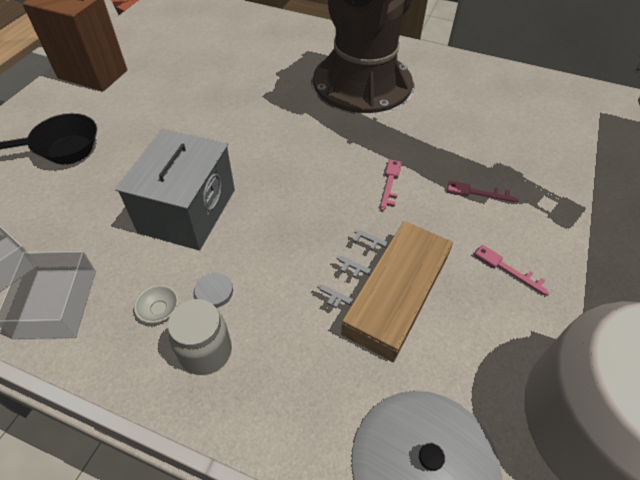

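View pics/top0.png

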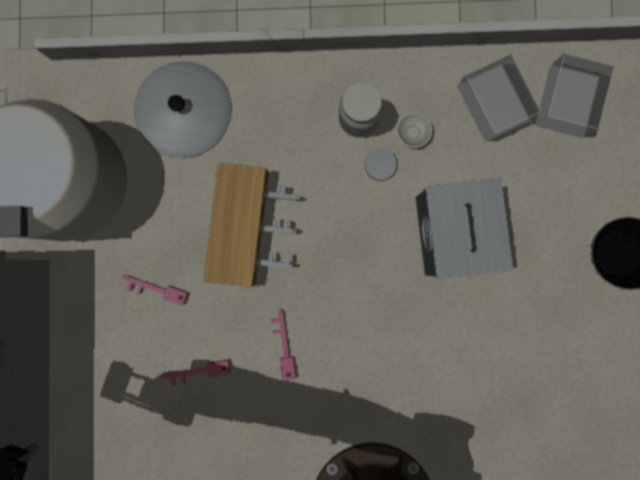

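View pics/wrist0.png

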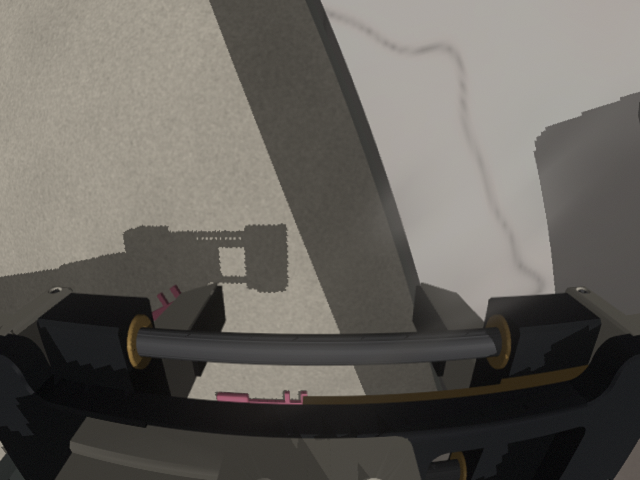

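```bash
cat > h.py <<'E'
import numpy as np, cv2
from cell import arm, optics
from scipy.spatial.transform import Rotation as R
def plane(cam,px,z,info=None):
    c=info or optics.camera_info(cam); Rm=np.array(c["R"]);t=np.array(c["t"])
    u=np.array([(px[0]-c["cx"])/c["fx"],(px[1]-c["cy"])/c["fy"]])
    if cam=="wrist":
        r=np.hypot(*u); d=np.array([u[0]/r*np.sin(r),u[1]/r*np.sin(r),np.cos(r)])
    else: d=np.array([u[0],u[1],1.])
    o=-Rm.T@t; d=Rm.T@d
    return o+d*(z-o[2])/d[2]
def proj(cam,X,info=None):
    c=info or optics.camera_info(cam); p=np.array(c["R"])@np.asarray(X,float)+np.array(c["t"])
    if cam=="wrist":
        th=np.arctan2(np.hypot(p[0],p[1]),p[2]); k=th/np.hypot(p[0],p[1])
        return np.array([c["fx"]*p[0]*k+c["cx"],c["fy"]*p[1]*k+c["cy"]])
    return np.array([c["fx"]*p[0]/p[2]+c["cx"],c["fy"]*p[1]/p[2]+c["cy"]])
def save(name,im,box=None,s=1):
    if box: im=im[box[1]:box[3],box[0]:box[2]]
    if s!=1: im=cv2.resize(im,None,fx=s,fy=s,interpolation=cv2.INTER_CUBIC)
    cv2.imwrite(f"pics/{name}.png",im[:,:,::-1])
E
python3 - <<'E'
from h import *
P=lambda c,p,z:print(c,p,z,plane(c,p,z).round(4))
for p in [(219,163),(267,168),(253,287),(205,281)]: P("top",p,.05)
for p in [(405,222),(452,240),(394,350),(343,322)]: P("scene",p,.05)
P("scene",(209,190),.075); P("top",(426,232),.075)
for p in [(428,186),(500,179),(516,268),(437,276)]: P("top",p,.12)
for p in [(165,132),(229,147),(193,204),(120,190)]: P("scene",p,.12)
P("top",(264,228),0)
t=cv2.imread("pics/top0.png")[:,:,::-1]
save("top0b",t,(200,150,320,300),5/1.25)
save("top0c",t,(380,150,540,290),5)
s=cv2.imread("pics/scene0.png")[:,:,::-1]
save("scene0b",s,(300,210,460,370),3.5)
save("scene0c",s,(110,120,250,250),4)
E
```

```text
top (219, 163) 0.05 [0.6788 0.2856 0.05  ]
top (267, 168) 0.05 [0.6661 0.1915 0.05  ]
top (253, 287) 0.05 [0.4356 0.2228 0.05  ]
top (205, 281) 0.05 [0.4492 0.3158 0.05  ]
scene (405, 222) 0.05 [0.4412 0.2297 0.05  ]
scene (452, 240) 0.05 [0.4487 0.3167 0.05  ]
scene (394, 350) 0.05 [0.6852 0.2825 0.05  ]
scene (343, 322) 0.05 [0.6709 0.1967 0.05  ]
scene (209, 190) 0.075 [ 0.528  -0.1161  0.075 ]
top (426, 232) 0.075 [ 0.5317 -0.1072  0.075 ]
top (428, 186) 0.12 [ 0.6109 -0.1048  0.12  ]
top (500, 179) 0.12 [ 0.6197 -0.2322  0.12  ]
top (516, 268) 0.12 [ 0.4615 -0.2532  0.12  ]
top (437, 276) 0.12 [ 0.4507 -0.1149  0.12  ]
scene (165, 132) 0.12 [ 0.4651 -0.2374  0.12  ]
scene (229, 147) 0.12 [ 0.4549 -0.1084  0.12  ]
scene (193, 204) 0.12 [ 0.5996 -0.0962  0.12  ]
scene (120, 190) 0.12 [ 0.6198 -0.2246  0.12  ]
top (264, 228) 0 [0.5529 0.2065 0.    ]
```

View pics/top0b.png

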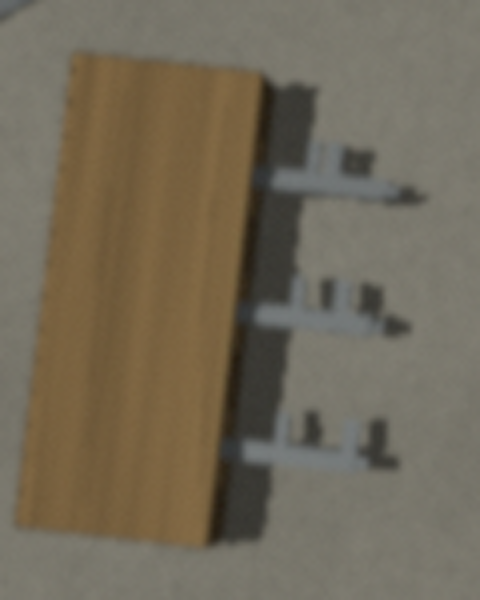

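View pics/top0c.png

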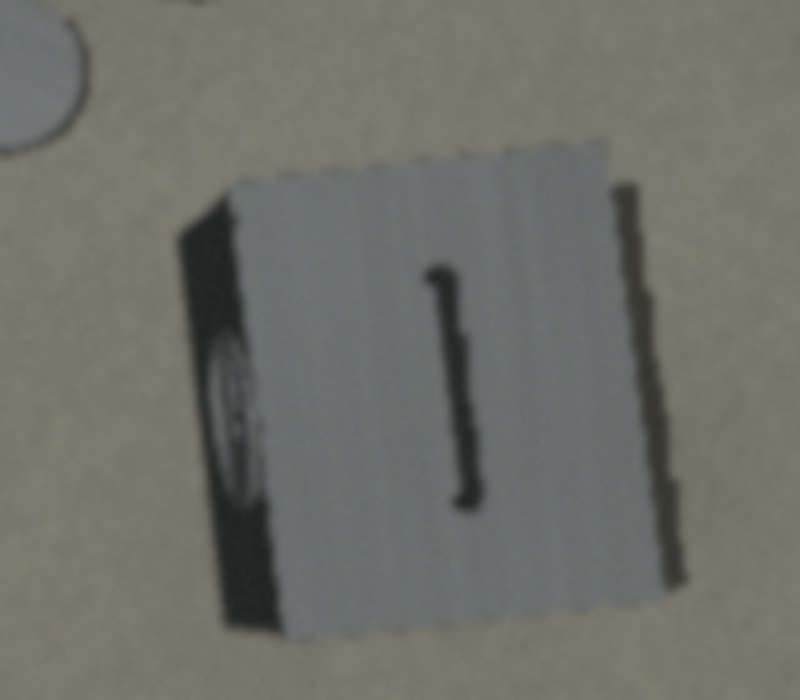

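View pics/scene0b.png

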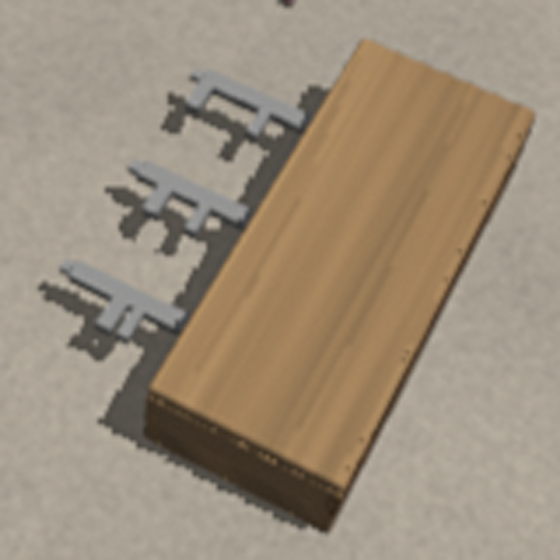

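View pics/scene0c.png

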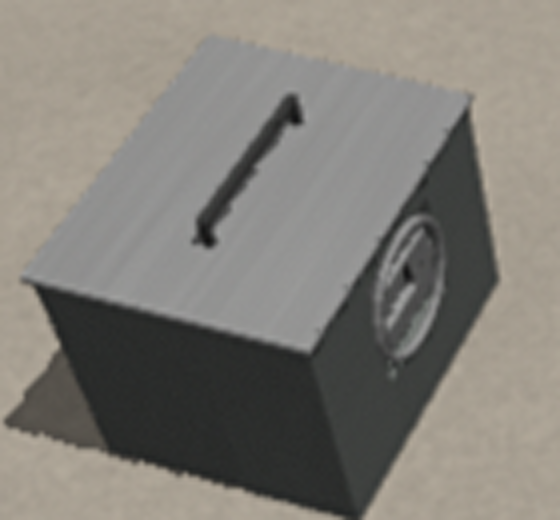

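```bash
cat >> h.py <<'E'
def mk(yawdeg):  # tool down, y_tool at yaw in world
    a=np.radians(yawdeg); y=np.array([np.cos(a),np.sin(a),0]); z=np.array([0,0,-1.]); return np.column_stack([np.cross(y,z),y,z])
def plan(p1,R1,n,p0=None,R0=None):
    s=arm.observe()
    if p0 is None: p0=s["position"]; R0=R.from_rotvec(s["ee_rot"]).as_matrix()
    w=(R.from_matrix(R0.T@R1)).as_rotvec()
    for k in range(n):
        Rk=R0@R.from_rotvec(w*k/n).as_matrix()
        print((Rk.T@(np.asarray(p1)-p0)/n).round(4).tolist(), np.degrees(w/n).round(2).tolist())
def st():
    s=arm.observe(); Rm=R.from_rotvec(s["ee_rot"]).as_matrix()
    print("t",round(s["clock"],2),"p",s["position"].round(4),"yaw",np.degrees(np.arctan2(Rm[1,1],Rm[0,1])).round(2),"z",Rm[:,2].round(3),"F",s["force"].round(1),"M",s["ft_torque"].round(2),"w",round(s["width"]*.0918,4))
E
python3 - <<'E'
from h import *
st(); plan([.53,.09,.24],mk(-7.8),14)
E
```

```text
t 1.5 p [0.2177 0.5859 0.2407] yaw 69.61 z [-0.  0. -1.] F [ 0.5  0.  -0.2] M [ 0.01  0.02 -0.01] w 0.0918
[-0.0332, -0.0254, 0.0001] [0.0, -0.0, 5.53]
[-0.0355, -0.0221, 0.0001] [0.0, -0.0, 5.53]
[-0.0375, -0.0186, 0.0001] [0.0, -0.0, 5.53]
[-0.0391, -0.0149, 0.0001] [0.0, -0.0, 5.53]
[-0.0404, -0.011, 0.0001] [0.0, -0.0, 5.53]
[-0.0413, -0.0071, 0.0001] [0.0, -0.0, 5.53]
[-0.0417, -0.0031, 0.0001] [0.0, -0.0, 5.53]
[-0.0418, 0.0009, 0.0001] [0.0, -0.0, 5.53]
[-0.0416, 0.005, 0.0001] [0.0, -0.0, 5.53]
[-0.0409, 0.009, 0.0001] [0.0, -0.0, 5.53]
[-0.0398, 0.0129, 0.0001] [0.0, -0.0, 5.53]
[-0.0384, 0.0166, 0.0001] [0.0, -0.0, 5.53]
[-0.0366, 0.0203, 0.0001] [0.0, -0.0, 5.53]
[-0.0345, 0.0237, 0.0001] [0.0, -0.0, 5.53]
```

```bash
python3 -m creep '[{"translation":[-0.033,-0.025,0],"rot":[0,0,5.5],"jaw":0.045},{"translation":[-0.0355,-0.022,0],"rot":[0,0,5.5],"jaw":0.045},{"translation":[-0.0375,-0.0185,0],"rot":[0,0,5.5],"jaw":0.045},{"translation":[-0.039,-0.015,0],"rot":[0,0,5.5],"jaw":0.045},{"translation":[-0.04,-0.011,0],"rot":[0,0,5.5],"jaw":0.045},{"translation":[-0.041,-0.007,0],"rot":[0,0,5.5],"jaw":0.045},{"translation":[-0.0415,-0.003,0],"rot":[0,0,5.5],"jaw":0.045},{"translation":[-0.0415,0.001,0],"rot":[0,0,5.5],"jaw":0.045},{"translation":[-0.0415,0.005,0],"rot":[0,0,5.5],"jaw":0.045},{"translation":[-0.041,0.009,0],"rot":[0,0,5.5],"jaw":0.045},{"translation":[-0.04,0.013,0],"rot":[0,0,5.5],"jaw":0.045},{"translation":[-0.0385,0.0165,0],"rot":[0,0,5.5],"jaw":0.045}]' 20; python3 -c "
from h import *
st(); plan([.53,.09,.24],mk(-7.8),3)"
```

```text
clock: 2.5
position: [0.486, 0.1625, 0.2411]
ee_rot: [2.155, 2.286, 0.002]
force: [1.0, 0.1, -0.3]
width: 0.49
t 2.5 p [0.486  0.1625 0.2411] yaw 3.36 z [ 0.001  0.001 -1.   ] F [ 1.   0.1 -0.3] M [-0.04  0.04  0.06] w 0.0449
[-0.025, 0.0132, 0.0004] [0.01, -0.01, 3.72]
[-0.0241, 0.0148, 0.0004] [0.01, -0.01, 3.72]
[-0.0231, 0.0164, 0.0004] [0.01, -0.01, 3.72]
```

```bash
python3 -m creep '[{"translation":[-0.025,0.013,0],"rot":[0,0,3.7],"jaw":0.04},{"translation":[-0.024,0.015,0],"rot":[0,0,3.7],"jaw":0.04},{"translation":[-0.023,0.0165,0],"rot":[0,0,3.7],"jaw":0.04},{"translation":[0,0,0],"rot":[0,0,0],"jaw":0.04}]' 20; python3 -c "
from h import *
st(); i=optics.camera_info('wrist')
np.save('w1.npy',i,allow_pickle=True)
im=optics.get_image('wrist'); save('w1',im)
for t in ['keyhole','rack_front','key_short_grip','key_middle_grip','key_long_grip']: print(t,[(round(d['score'],2),[round(x) for x in d['location']]) for d in optics.pinpoint('wrist',t)][:3])
"
```

```text
clock: 2.83
position: [0.5322, 0.0861, 0.2413]
ee_rot: [2.37, 2.056, 0.001]
force: [-0.4, 0.5, 0.1]
width: 0.438
t 2.83 p [0.5322 0.0861 0.2413] yaw -8.12 z [ 0.003 -0.002 -1.   ] F [-0.4  0.5  0.1] M [-0.17  0.07  0.02] w 0.0402
keyhole [(0.59, [338, 401])]
rack_front [(0.66, [320, 85]), (0.39, [524, 247])]
key_short_grip []
key_middle_grip [(0.88, [91, 180]), (0.6, [71, 66])]
key_long_grip []
```

View pics/w1.png

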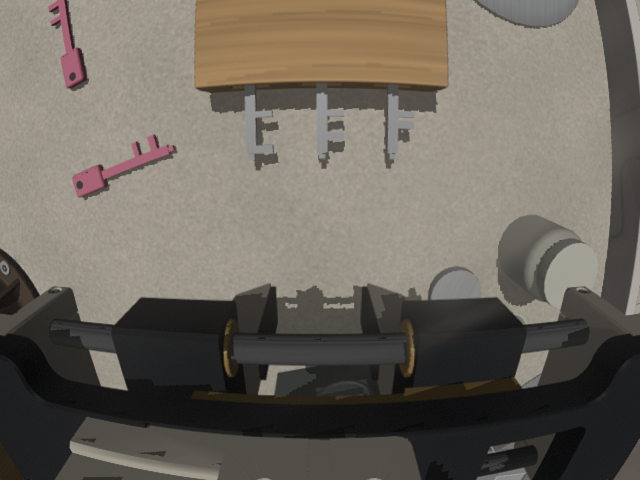

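```bash
python3 -c "
from h import *
im=cv2.imread('pics/w1.png')[:,:,::-1]
save('w1b',im,(180,60,460,180),2.85)
i=np.load('w1.npy',allow_pickle=True).item()
for p in [(195,88),(447,90)]: print('rack',plane('wrist',p,.05,i).round(4))
"
```

```text
rack [0.439  0.2247 0.05  ]
rack [0.6676 0.1907 0.05  ]
```

View pics/w1b.png

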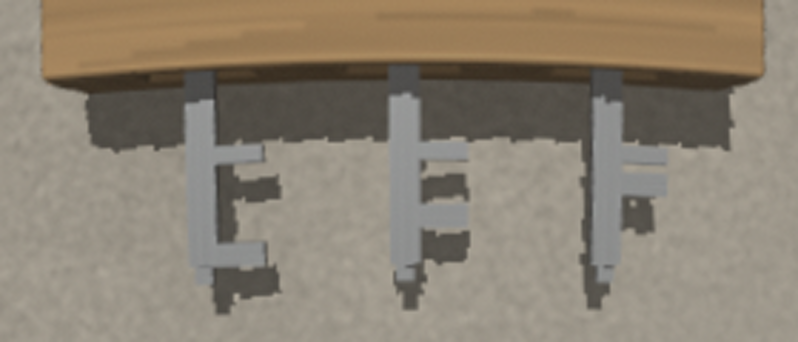

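```bash
python3 -c "
from h import *
i=np.load('w1.npy',allow_pickle=True).item()
f=lambda p,z: plane('wrist',(180+p[0]/2.85,60+p[1]/2.85),z,i)
a=f((43,78),.05);b=f((764,78),.05)
d=(b-a);print(a.round(4),b.round(4),np.linalg.norm(d),np.degrees(np.arctan2(d[1],d[0])))
y=np.arctan2(d[1],d[0]);ex=np.array([np.cos(y),np.sin(y)]);ey=np.array([-ex[1],ex[0]]);c=((a+b)/2)[:2]
for n,ps in dict(long=[(200,100),(203,255),(204,283)],mid=[(404,100),(405,255),(405,281)],short=[(606,100),(606,255),(604,282)]).items():
  for p in ps:
    q=f(p,.029); print(n,q.round(4),'rack xy',((q[:2]-c)@ex).round(4),((q[:2]-c)@ey).round(4))
for p in [(265,148),(467,145),(666,148)]:
    q=f(p,.029); print('shoulder',((q[:2]-c)@ex).round(4),((q[:2]-c)@ey).round(4))
"
```

```text
[0.4392 0.2253 0.05  ] [0.669  0.1931 0.05  ] 0.23200546647361872 -7.969444519507689
long [0.4856 0.21   0.029 ] rack xy -0.0679 -0.0087
long [0.4784 0.1576 0.029 ] rack xy -0.0678 -0.0616
long [0.4772 0.1481 0.029 ] rack xy -0.0677 -0.0712
mid [0.5526 0.1988 0.029 ] rack xy -0.0001 -0.0105
mid [0.5456 0.147  0.029 ] rack xy 0.0002 -0.0628
mid [0.5443 0.1383 0.029 ] rack xy 0.0001 -0.0716
short [0.6196 0.1912 0.029 ] rack xy 0.0674 -0.0088
short [0.613  0.1386 0.029 ] rack xy 0.0681 -0.0618
short [0.6112 0.1295 0.029 ] rack xy 0.0676 -0.071
shoulder -0.0462 -0.026
shoulder 0.0207 -0.0256
shoulder 0.0884 -0.0242
```

```bash
python3 -c "
from h import *
st(); plan([.5524,.1968,.10],mk(-7.97),4); print(); plan([.5524,.1968,.03],mk(-7.97),2,np.array([.5524,.1968,.1]),mk(-7.97))"
```

```text
t 3.13 p [0.5291 0.0934 0.2407] yaw -7.34 z [-0.     0.001 -1.   ] F [ 0.1 -0.6  0.9] M [-0.08  0.09  0.03] w 0.0401
[0.0264, 0.0025, 0.0352] [-0.01, -0.01, 0.16]
[0.0264, 0.0024, 0.0352] [-0.01, -0.01, 0.16]
[0.0264, 0.0023, 0.0352] [-0.01, -0.01, 0.16]
[0.0264, 0.0023, 0.0352] [-0.01, -0.01, 0.16]

[0.0, 0.0, 0.035] [0.0, 0.0, 0.0]
[0.0, 0.0, 0.035] [0.0, 0.0, 0.0]
```

```bash
python3 -m creep '[{"translation":[0.0265,0.0025,0.03],"rot":[0,0,0.3],"jaw":0.04},{"translation":[0.0265,0.0025,0.03],"rot":[0,0,0.3],"jaw":0.04},{"translation":[0.0265,0.0025,0.03],"rot":[0,0,0],"jaw":0.04},{"translation":[0.0265,0.0025,0.03],"rot":[0,0,0],"jaw":0.04},{"translation":[0,0,0],"rot":[0,0,0],"jaw":0.04},{"translation":[0,0,0],"rot":[0,0,0],"jaw":0.04}]' 20; python3 -c "
from h import *
st(); i=optics.camera_info('wrist')
np.save('w2.npy',i,allow_pickle=True)
im=optics.get_image('wrist'); save('w2',im)
st()"
```

```text
clock: 3.63
position: [0.5522, 0.1982, 0.1186]
ee_rot: [-2.366, -2.064, 0.006]
force: [-0.4, -0.0, -0.4]
width: 0.438
t 3.63 p [0.5522 0.1982 0.1186] yaw -7.8 z [-0.004 -0.001 -1.   ] F [-0.4 -0.  -0.4] M [-0.13  0.02 -0.01] w 0.0402
t 3.68 p [0.5533 0.1965 0.1202] yaw -7.95 z [-0.001 -0.001 -1.   ] F [ 0.4 -0.7 -0.1] M [-0.14  0.03  0.06] w 0.04
```

View pics/w2.png

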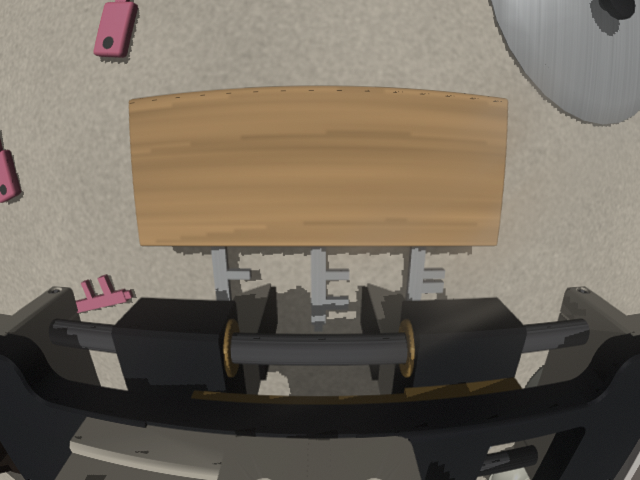

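```bash
python3 -c "
from h import *
i=np.load('w2.npy',allow_pickle=True).item()
for p,z in [((140,245.5),.05),((497,245.5),.05),((318,260),.029),((318,300),.029),((220,255),.029),((415,260),.029)]: print(plane('wrist',p,z,i).round(4))
c=np.array([.5541,.2092]);
print('front edge pred', [proj('wrist',[*q,.05],i).round(1) for q in ([.4392,.2253],[.669,.1931])])
print('mid key pred',proj('wrist',[.5526,.1988,.029],i),proj('wrist',[.5456,.147,.029],i))
"
```

```text
[0.4388 0.2254 0.05  ]
[0.669  0.1941 0.05  ]
[0.5514 0.1934 0.029 ]
[0.5474 0.164  0.029 ]
[0.4857 0.2057 0.029 ]
[0.617  0.1842 0.029 ]
front edge pred [array([140.6, 245.6]), array([497., 247.])]
mid key pred [318.61935511 252.14653013] [318.76709566 321.40715001]
```

```bash
python3 -m creep '[{"translation":[0,-0.0005,0.03],"rot":[0,0,0],"jaw":0.04},{"translation":[0,0,0.03],"rot":[0,0,0],"jaw":0.04},{"translation":[0,0,0.03],"rot":[0,0,0],"jaw":0.04},{"translation":[0,0,0],"rot":[0,0,0],"jaw":0.04},{"translation":[0,0,0],"rot":[0,0,0],"jaw":0.04}]' 20; python3 -c "
from h import *
st()"
```

```text
clock: 4.1
position: [0.5533, 0.1948, 0.0313]
ee_rot: [-2.374, -2.058, 0.002]
force: [0.1, -0.2, 1.3]
width: 0.437
t 4.1 p [0.5533 0.1948 0.0313] yaw -8.15 z [-0.001 -0.001 -1.   ] F [ 0.1 -0.2  1.3] M [-0.06  0.09  0.  ] w 0.0401
```

```bash
python3 -m creep '[{"translation":[0.002,-0.001,0],"rot":[0,0,0],"jaw":0.04},{"translation":[0,0,0],"rot":[0,0,0],"jaw":0.0},{"translation":[0,0,0],"rot":[0,0,0],"jaw":0.0},{"translation":[0,0,0],"rot":[0,0,0],"jaw":0.0},{"translation":[0,0,0],"rot":[0,0,0],"jaw":0.0},{"translation":[0,0,0],"rot":[0,0,0],"jaw":0.0}]' 30; python3 -c "
from h import *
st()"
```

```text
clock: 4.6
position: [0.5532, 0.1982, 0.0313]
ee_rot: [2.372, 2.059, 0.002]
force: [0.1, -0.5, -0.6]
width: 0.124
t 4.6 p [0.5532 0.1982 0.0313] yaw -8.09 z [ 0.001  0.001 -1.   ] F [ 0.1 -0.5 -0.6] M [-0.2   0.19  0.02] w 0.0114
```

```bash
python3 -m creep '[{"translation":[-0.015,0,-0.0015],"rot":[0,0,0],"jaw":0.0},{"translation":[-0.025,0,0],"rot":[0,0,0],"jaw":0.0},{"translation":[-0.03,0,0],"rot":[0,0,0],"jaw":0.0},{"translation":[-0.03,0,0],"rot":[0,0,0],"jaw":0.0},{"translation":[-0.03,0,0],"rot":[0,0,0],"jaw":0.0},{"translation":[-0.025,0,0],"rot":[0,0,0],"jaw":0.0},{"translation":[0,0,0],"rot":[0,0,0],"jaw":0.0}]' 30; python3 -c "
from h import *
st()
save('w3',optics.get_image('wrist'))
save('t3',optics.get_image('top'),(180,140,440,320),3)
st()"
```

```text
clock: 5.18
position: [0.5301, 0.0369, 0.0327]
ee_rot: [2.379, 2.048, -0.003]
force: [0.1, -0.4, -1.0]
width: 0.103
t 5.18 p [0.5301 0.0369 0.0327] yaw -8.55 z [ 0.    -0.003 -1.   ] F [ 0.1 -0.4 -1. ] M [-0.14  0.12 -0.  ] w 0.0094
t 5.28 p [0.531  0.0424 0.0325] yaw -8.28 z [ 0.001 -0.    -1.   ] F [ 0.9  0.5 -0.7] M [-0.13  0.09 -0.03] w 0.0097
```

View pics/w3.png

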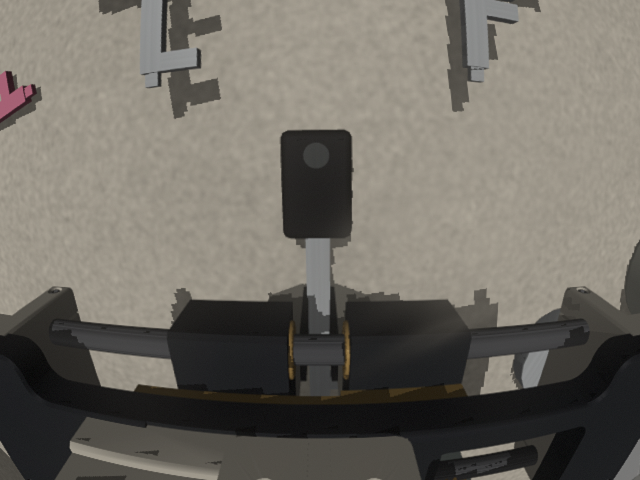

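View pics/t3.png

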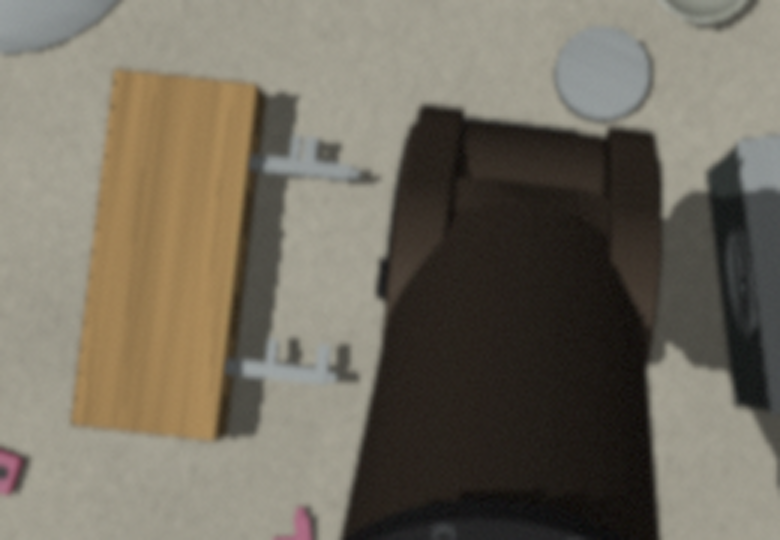

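```bash
python3 -m creep '[{"translation":[0,0,0.007],"rot":[0,0,-6.3],"jaw":0.0},{"translation":[0,0,0.0065],"rot":[0,0,-6.3],"jaw":0.0},{"translation":[0,0,0.002],"rot":[0,0,0],"jaw":0.0},{"translation":[0,0,0],"rot":[0,0,0],"jaw":0.05},{"translation":[0,0,0],"rot":[0,0,0],"jaw":0.05},{"translation":[0,0,0],"rot":[0,0,0],"jaw":0.05}]' 30; python3 -c "
from h import *
st()
i=optics.camera_info('wrist')
np.save('w4.npy',i,allow_pickle=True)
save('w4',optics.get_image('wrist'))
st()"
```

```text
clock: 5.78
position: [0.5314, 0.0448, 0.017]
ee_rot: [2.134, 2.305, 0.001]
force: [0.7, 0.3, -0.2]
width: 0.269
t 5.78 p [0.5314 0.0448 0.017 ] yaw 4.4 z [ 0.001  0.    -1.   ] F [ 0.7  0.3 -0.2] M [-0.09  0.05  0.  ] w 0.0247
t 5.83 p [0.5314 0.0448 0.0171] yaw 4.42 z [ 0.001  0.    -1.   ] F [0.3 1.2 0.3] M [-0.09  0.01  0.04] w 0.0286
```

View pics/w4.png

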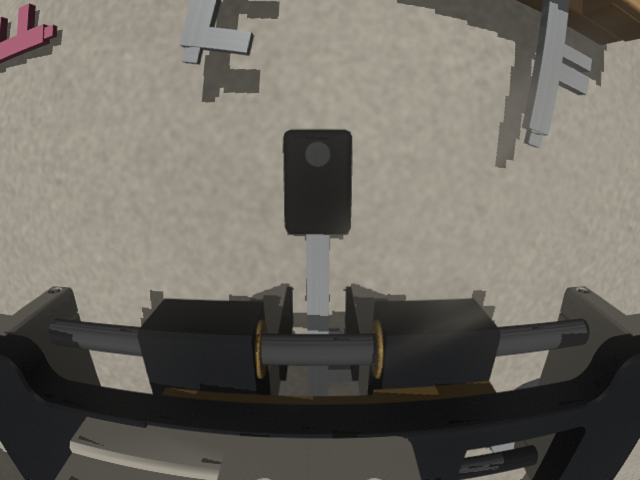

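```bash
python3 -c "
from h import *
i=np.load('w4.npy',allow_pickle=True).item()
s=arm.observe();Rm=R.from_rotvec(s['ee_rot']).as_matrix()
for p in [(317,130),(318,182),(318,236),(285,185),(352,185)]:
  q=plane('wrist',p,.012,i); print(q.round(4),(Rm.T@(q-s['position'])).round(4))
"
```

```text
[0.5253 0.1242 0.012 ] [0.0796 0.     0.0051]
[0.5273 0.1033 0.012 ] [0.0586 0.0004 0.0051]
[0.529  0.0807 0.012 ] [0.036  0.0004 0.0051]
[0.514  0.1011 0.012 ] [ 0.0575 -0.013   0.005 ]
[0.5411 0.1031 0.012 ] [0.0575 0.0142 0.0051]
```

```bash
python3 -m creep '[{"translation":[0,0,0],"rot":[0,0,0],"jaw":0.05},{"translation":[0,0,0],"rot":[0,0,0],"jaw":0.05},{"translation":[0.019,0,0],"rot":[0,0,0],"jaw":0.05},{"translation":[0.02,0,0.001],"rot":[0,0,0],"jaw":0.05},{"translation":[0.019,0,0.0005],"rot":[0,0,0],"jaw":0.05},{"translation":[0,0,0],"rot":[0,0,0],"jaw":0.05},{"translation":[0,0,0],"rot":[0,0,0],"jaw":0.01},{"translation":[0,0,0],"rot":[0,0,0],"jaw":0.01},{"translation":[0,0,0],"rot":[0,0,0],"jaw":0.01},{"translation":[0,0,0],"rot":[0,0,0],"jaw":0.01},{"translation":[0,0,0],"rot":[0,0,0],"jaw":0.01}]' 45; python3 -c "
from h import *
st()"
```

```text
clock: 6.75
position: [0.5267, 0.1012, 0.0153]
ee_rot: [2.134, 2.305, -0.0]
force: [-0.1, -1.4, 0.8]
width: 0.302
t 6.75 p [0.5267 0.1012 0.0153] yaw 4.42 z [ 0. -0. -1.] F [-0.1 -1.4  0.8] M [-0.31  0.06  0.01] w 0.0277
```

```bash
python3 -m creep '[{"translation":[0,0,-0.02],"rot":[0,0,0],"jaw":0.01},{"translation":[0,0,-0.035],"rot":[0,0,0],"jaw":0.01},{"translation":[0,0,-0.04],"rot":[0,0,0],"jaw":0.01},{"translation":[0.01,0,-0.035],"rot":[0,-5,0],"jaw":0.01},{"translation":[0.01,0,-0.02],"rot":[0,-7,0],"jaw":0.01},{"translation":[0.01,0,0],"rot":[0,-7,0],"jaw":0.01},{"translation":[0,0,0],"rot":[0,-7,0],"jaw":0.01},{"translation":[0,0,0],"rot":[0,-6,0],"jaw":0.01},{"translation":[0,0,0],"rot":[0,0,0],"jaw":0.01},{"translation":[0,0,0],"rot":[0,0,0],"jaw":0.01}]' 45; python3 -c "
from h import *
st()
i=optics.camera_info('wrist')
np.save('w5.npy',i,allow_pickle=True)
save('w5',optics.get_image('wrist'))
print([(round(d['score'],2),d['location']) for d in optics.pinpoint('wrist','keyhole')])
st()"
```

```text
clock: 7.58
position: [0.5235, 0.1344, 0.1605]
ee_rot: [1.821, 1.978, -0.52]
force: [0.7, -0.7, 0.1]
width: 0.3
t 7.58 p [0.5235 0.1344 0.1605] yaw 4.67 z [ 0.041 -0.524 -0.85 ] F [ 0.7 -0.7  0.1] M [0.53 0.14 0.01] w 0.0276
[(0.93, [305.6, 361.9])]
t 7.68 p [0.5242 0.1312 0.162 ] yaw 4.33 z [ 0.039 -0.523 -0.851] F [ 0.3 -0.3 -0.6] M [0.59 0.12 0.02] w 0.0278
```

View pics/w5.png

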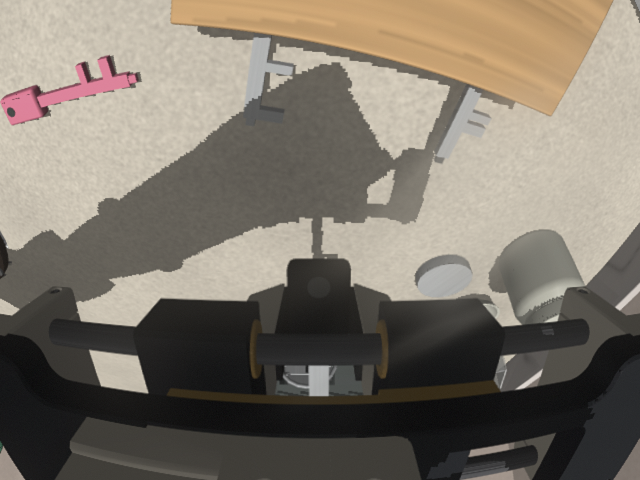

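```bash
python3 -c "
from h import *
im=cv2.imread('pics/w5.png')[:,:,::-1]
save('w5b',im,(250,330,410,410),5)
save('s5',optics.get_image('scene'),(100,110,300,260),4)
i=np.load('w5.npy',allow_pickle=True).item()
for q in ([.527,-.107,.075],[.531,-.109,.075],[.531,-.112,.075]): print(proj('wrist',q,i))
"
```

```text
[303.72754722 358.25856798]
[307.23490616 359.10874131]
[307.08774529 360.15022018]
```

View pics/w5b.png

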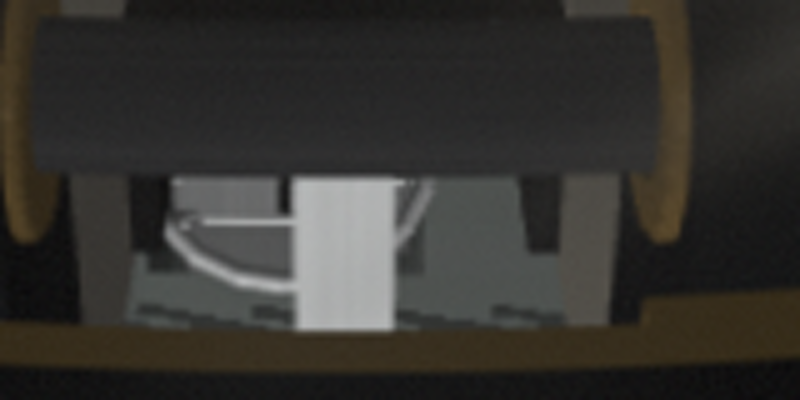

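View pics/s5.png

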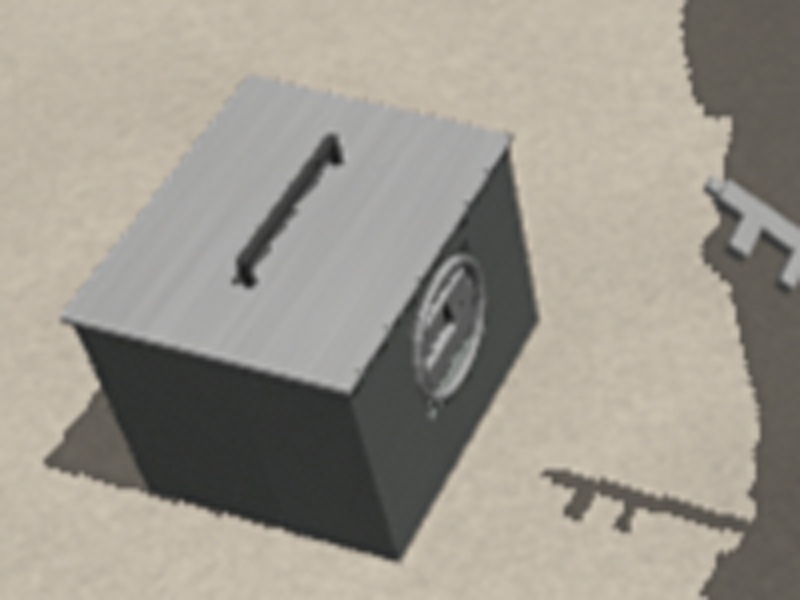

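```bash
cat > fit.py <<'E'
from h import *
from scipy.optimize import least_squares
L=[]
s=lambda x,y:(100+x/4,110+y/4)
sc={(-.08,-.13,.12):s(250,75),(-.08,0,.12):s(513,137),(.08,0,.12):s(353,392),(.08,-.13,.12):s(63,320),(-.08,0,0):s(538,320),(.08,0,0):s(402,560)}
t=lambda x,y:(380+x/5,150+y/5)
tp={(.08,0,.12):t(233,185),(.08,-.13,.12):t(605,143),(-.08,-.13,.12):t(667,592),(-.08,0,.12):t(287,640),(.08,0,0):t(180,237),(-.08,0,0):t(226,628)}
ci={k:optics.camera_info(k) for k in("scene","top")}
w=.0
# rack: fixed from wrist, front corners incl. back
c=np.array([.5541,.2092]);ya=np.radians(-7.97)
def Rz(a): return np.array([[np.cos(a),-np.sin(a)],[np.sin(a),np.cos(a)]])
rk={"top":{(-.117,.095):(205,281),(.117,.095):(219,163),(.117,0):(267,168),(-.117,0):(253,287)},
"scene":{(-.117,0):(405,222),(-.117,.095):(452,240),(.117,.095):(394,350),(.117,0):(343,322)}}
def res(p,det=False):
    out=[];x,y,a=p[:3]
    for k,(cam,d) in enumerate((("scene",sc),("top",tp))):
        sh=np.array([p[3+2*k],p[4+2*k],0])
        for m,px in d.items():
            q=np.r_[Rz(a)@m[:2]+[x,y],m[2]]+sh
            out.append(proj(cam,q,ci[cam])-px)
        for m,px in rk[cam].items():
            q=np.r_[Rz(ya)@m+c,.05]+sh
            out.append((proj(cam,q,ci[cam])-px))
    return np.concatenate(out)
r=least_squares(res,[.53,-.107,.07,0,0,0,0],loss="soft_l1")
print(r.x.round(4)); print(res(r.x).reshape(-1,2).round(1).tolist())
x,y,a=r.x[:3]
i=np.load('w5.npy',allow_pickle=True).item()
K=[x,y,.075]
print("deg",np.degrees(a),"wrist pred",proj("wrist",K,i),"scene pred",proj("scene",np.r_[x+r.x[3],y+r.x[4],.075],ci["scene"]),"top",proj("top",np.r_[x+r.x[5],y+r.x[6],.075],ci["top"]))
E
python3 fit.py
```

```text
[ 5.306e-01 -1.084e-01  9.110e-02 -3.000e-04  7.000e-04 -2.600e-03
 -2.200e-03]
[[0.1, 1.4], [-1.3, 0.3], [-0.8, -0.3], [0.9, -0.1], [0.5, -0.1], [0.0, 1.0], [-1.4, -1.9], [1.7, 1.6], [3.8, -0.1], [-1.6, -1.4], [0.6, 0.8], [-0.7, 0.5], [-0.7, 0.5], [1.3, -0.7], [-0.4, -0.2], [0.4, 0.1], [-0.8, 0.2], [0.4, -0.9], [0.4, -0.6], [-0.2, -0.0]]
deg 5.218938057126193 wrist pred [306.92085319 358.87282101] scene pred [212.4345692  192.19147755] top [427.90007098 233.92435643]
```

```bash
python3 - <<'E'
from h import *
i=np.load('w5.npy',allow_pickle=True).item()
K=np.array([.5306,-.1084,.075]);a=np.radians(5.2);ex=np.array([np.cos(a),np.sin(a),0]);ey=np.array([-np.sin(a),np.cos(a),0])
for r in(.024,.027,.03):
    P=[proj('wrist',K+r*(np.cos(t)*ex+np.sin(t)*np.array([0,0,1])),i) for t in np.linspace(0,2*np.pi,37)]
    P=(np.array(P)-[250,330])*5
    print(r,'left',P[P[:,0].argmin()].round(),'right',P[P[:,0].argmax()].round(),'low',P[P[:,1].argmax()].round(),[p.round().tolist() for p in P[22:33]])
for e in(.08,-.08): print('lid edge',(proj('wrist',K+e*ex+[0,0,.045],i)-[250,330])*5)
s=arm.observe();Rm=R.from_rotvec(s['ee_rot']).as_matrix()
for d in(-.118,-.112):
    q=s['position']+Rm@[d,0,.0093]; print(q,(proj('scene',q)-[100,110])*4)
E
```

```text
0.024 left [177. 143.] right [393. 144.] low [283. 244.] [[205.0, 82.0], [218.0, 71.0], [234.0, 61.0], [250.0, 55.0], [268.0, 50.0], [286.0, 49.0], [305.0, 51.0], [322.0, 55.0], [339.0, 62.0], [354.0, 71.0], [367.0, 83.0]]
0.027 left [164. 143.] right [406. 144.] low [282. 257.] [[195.0, 74.0], [210.0, 62.0], [227.0, 51.0], [246.0, 44.0], [266.0, 39.0], [287.0, 38.0], [307.0, 39.0], [327.0, 44.0], [345.0, 52.0], [362.0, 62.0], [377.0, 75.0]]
0.03 left [150. 143.] right [420. 144.] low [282. 270.] [[185.0, 67.0], [202.0, 53.0], [221.0, 41.0], [242.0, 33.0], [264.0, 28.0], [287.0, 26.0], [309.0, 28.0], [331.0, 33.0], [352.0, 41.0], [371.0, 53.0], [387.0, 67.0]]
lid edge [657.69599084 327.58936125]
lid edge [-89.52740286 321.73245926]
[0.53214977 0.0257458  0.21628379] [698.82123917 176.57699399]
[0.53177076 0.03084012 0.21313668] [711.96168569 185.79753747]
```

```bash
python3 -c "
from h import *
st(); plan([.5196,.0191,.0843],mk(5.2),6)"
```

```text
t 7.73 p [0.5243 0.1308 0.1623] yaw 4.27 z [ 0.039 -0.523 -0.851] F [ 0.8 -0.9 -0.2] M [0.58 0.13 0.05] w 0.0278
[-0.0089, -0.0022, 0.0208] [-0.04, 5.27, -0.15]
[-0.0108, -0.0022, 0.0199] [-0.04, 5.27, -0.15]
[-0.0126, -0.0023, 0.0188] [-0.04, 5.27, -0.15]
[-0.0142, -0.0023, 0.0176] [-0.04, 5.27, -0.15]
[-0.0158, -0.0024, 0.0162] [-0.04, 5.27, -0.15]
[-0.0172, -0.0024, 0.0146] [-0.04, 5.27, -0.15]
```

```bash
python3 -m creep '[{"translation":[-0.009,-0.002,0.021],"rot":[0,5.3,-0.15],"jaw":0.01},{"translation":[-0.011,-0.002,0.02],"rot":[0,5.3,-0.15],"jaw":0.01},{"translation":[-0.0125,-0.0025,0.019],"rot":[0,5.3,-0.15],"jaw":0.01},{"translation":[-0.014,-0.0025,0.0175],"rot":[0,5.3,-0.15],"jaw":0.01},{"translation":[-0.016,-0.0025,0.016],"rot":[0,5.2,-0.15],"jaw":0.01},{"translation":[-0.017,-0.0025,0.0145],"rot":[0,5.2,-0.15],"jaw":0.01},{"translation":[0,0,0],"rot":[0,0,0],"jaw":0.01},{"translation":[0,0,0],"rot":[0,0,0],"jaw":0.01},{"translation":[0,0,0],"rot":[0,0,0],"jaw":0.01}]' 45; python3 -c "
from h import *
st()
save('s6',optics.get_image('scene'),(160,140,280,230),6.5)
save('t6',optics.get_image('top'),(330,180,530,290),4)
st(); plan([.5196,.0191,.0843],mk(5.2),1)"
```

```text
clock: 8.48
position: [0.5195, 0.0232, 0.0872]
ee_rot: [2.112, 2.308, -0.029]
force: [0.7, 0.4, -0.5]
width: 0.299
t 8.48 p [0.5195 0.0232 0.0872] yaw 5.08 z [-0.003 -0.022 -1.   ] F [ 0.7  0.4 -0.5] M [-0.03  0.04  0.01] w 0.0274
t 8.58 p [0.5196 0.0263 0.0869] yaw 5.43 z [-0.003 -0.022 -1.   ] F [-0.2 -0.3 -1. ] M [-0.02  0.07  0.03] w 0.0274
[-0.0071, -0.0006, 0.0028] [-0.3, 1.25, 0.23]
```

View pics/s6.png

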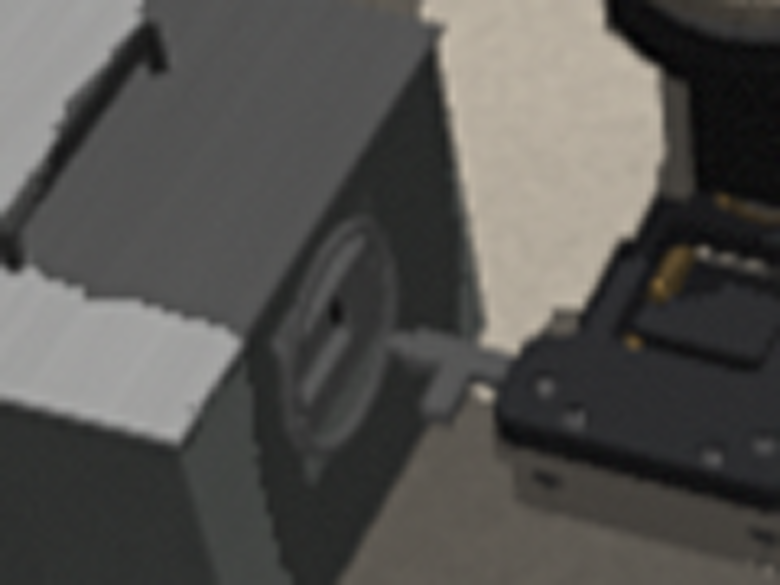

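View pics/t6.png

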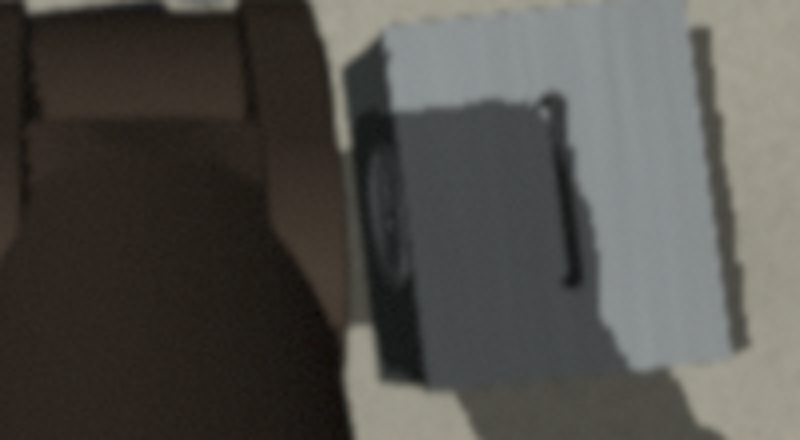

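```bash
python3 - <<'E'
from h import *
K=np.array([.5306,-.1084,.075]);a=np.radians(5.2);ex=np.array([np.cos(a),np.sin(a),0]);ey=np.array([-np.sin(a),np.cos(a),0])
f=lambda q:((proj('scene',q+np.array([-.0003,.0007,0]))-[160,140])*6.5).round().tolist()
for d in(-.007,0,.023):print(d,f(K+d*ex+[0,0,.0045]),f(K+d*ex-[0,0,.0045]))
for r in(.03,.034): 
  P=np.array([f(K+r*(np.cos(t)*ex+np.sin(t)*np.array([0,0,1]))) for t in np.linspace(0,2*np.pi,61)]);print(r,P.min(0),P.max(0))
s=arm.observe();Rm=R.from_rotvec(s['ee_rot']).as_matrix()
for d in(-.116,-.110):
  q=s['position']+Rm@[d,0,.0093];print(q.round(4),f(q),'in lock',((q-K)@ex).round(4),((q-K)@ey).round(4))
for d in (.08,-.08):print(f(K+d*ex+[0,0,.045]),f(K+d*ex-[0,0,.075]))
E
```

```text
-0.007 [349.0, 310.0] [354.0, 333.0]
0 [338.0, 328.0] [343.0, 350.0]
0.023 [302.0, 387.0] [308.0, 409.0]
0.03 [291. 233.] [388. 445.]
0.034 [284. 218.] [394. 459.]
[ 0.5305 -0.0893  0.0801] [399.0, 346.0] in lock 0.0017 0.019
[ 0.53   -0.0834  0.08  ] [419.0, 351.0] in lock 0.0016 0.025
[178.0, 440.0] [263.0, 722.0]
[435.0, 30.0] [487.0, 324.0]
```

```bash
python3 -c "
from h import *
st(); plan([.5190,.0170,.0843],mk(5.2),2)"
```

```text
t 8.58 p [0.5196 0.0263 0.0869] yaw 5.43 z [-0.003 -0.022 -1.   ] F [-0.2 -0.3 -1. ] M [-0.02  0.07  0.03] w 0.0274
[-0.0046, -0.0007, 0.0014] [-0.15, 0.62, 0.12]
[-0.0046, -0.0007, 0.0014] [-0.15, 0.62, 0.12]
```

```bash
python3 -m creep '[{"translation":[-0.0045,-0.0007,0.0013],"rot":[-0.15,0.6,0.1],"jaw":0.01},{"translation":[-0.0045,-0.0007,0.0013],"rot":[-0.15,0.6,0.1],"jaw":0.01},{"translation":[0,0,0],"rot":[0,0,0],"jaw":0.01},{"translation":[0,0,0],"rot":[0,0,0],"jaw":0.01}]' 45; python3 -c "
from h import *
st()
save('s7',optics.get_image('scene'),(160,140,280,230),6.5)
st();
i=optics.camera_info('wrist');np.save('w7.npy',i,allow_pickle=True);save('w7',optics.get_image('wrist'))
st();plan([.5190,.0170,.0843],mk(5.2),1)"
```

```text
clock: 8.92
position: [0.5185, 0.0161, 0.0837]
ee_rot: [-2.119, -2.319, 0.003]
force: [0.1, 0.3, -1.0]
width: 0.3
t 8.92 p [0.5185 0.0161 0.0837] yaw 5.16 z [-0.002 -0.001 -1.   ] F [ 0.1  0.3 -1. ] M [-0.03 -0.    0.04] w 0.0275
t 8.97 p [0.5186 0.0164 0.0837] yaw 5.18 z [-0.001 -0.001 -1.   ] F [ 0.9 -0.  -1.1] M [-0.16  0.04  0.  ] w 0.0275
t 9.02 p [0.5186 0.0165 0.0837] yaw 5.19 z [-0.001 -0.001 -1.   ] F [-0.6  0.5  0.1] M [-0.06  0.08 -0.  ] w 0.0274
[0.0005, 0.0004, -0.0006] [-0.09, 0.07, -0.01]
```

View pics/s7.png

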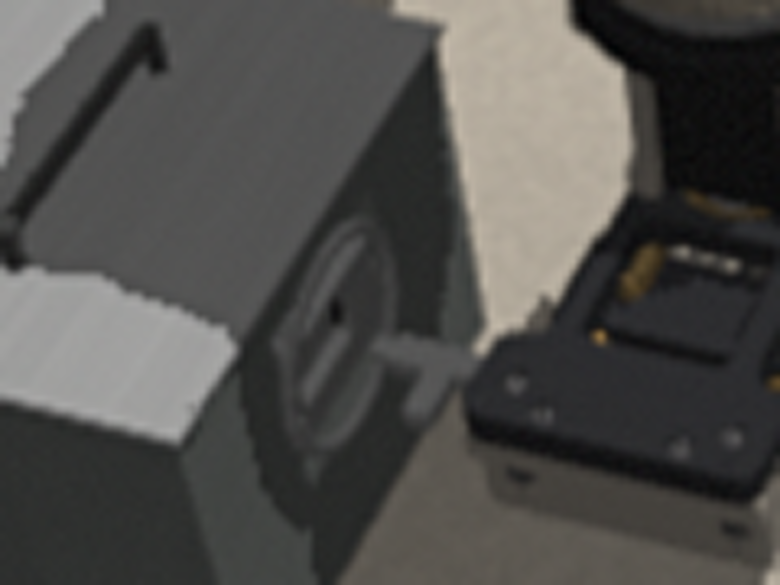

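View pics/w7.png

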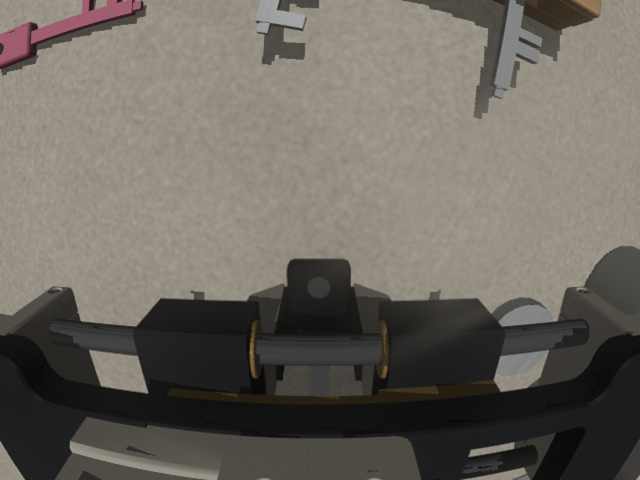

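```bash
python3 -m creep '[{"translation":[-0.003,0.0003,-0.0005],"rot":[0,0,0],"jaw":0.01},{"translation":[-0.004,0,0],"rot":[0,0,0],"jaw":0.01},{"translation":[-0.004,0,0],"rot":[0,0,0],"jaw":0.01},{"translation":[-0.004,0,0],"rot":[0,0,0],"jaw":0.01},{"translation":[0,0,0],"rot":[0,0,0],"jaw":0.01}]' 45; python3 -c "
from h import *
st()
save('s8',optics.get_image('scene'),(160,140,280,230),6.5)
st()"
```

```text
clock: 9.43
position: [0.5204, -0.0001, 0.0843]
ee_rot: [2.12, 2.318, -0.004]
force: [0.2, 0.1, -1.4]
width: 0.296
t 9.43 p [ 5.204e-01 -1.000e-04  8.430e-02] yaw 5.09 z [-0.001 -0.002 -1.   ] F [ 0.2  0.1 -1.4] M [-0.02 -0.01  0.02] w 0.0271
t 9.48 p [5.203e-01 5.000e-04 8.430e-02] yaw 5.09 z [-0.001 -0.002 -1.   ] F [ 0.1  0.3 -0.2] M [-0.06  0.09  0.01] w 0.0274
```

View pics/s8.png

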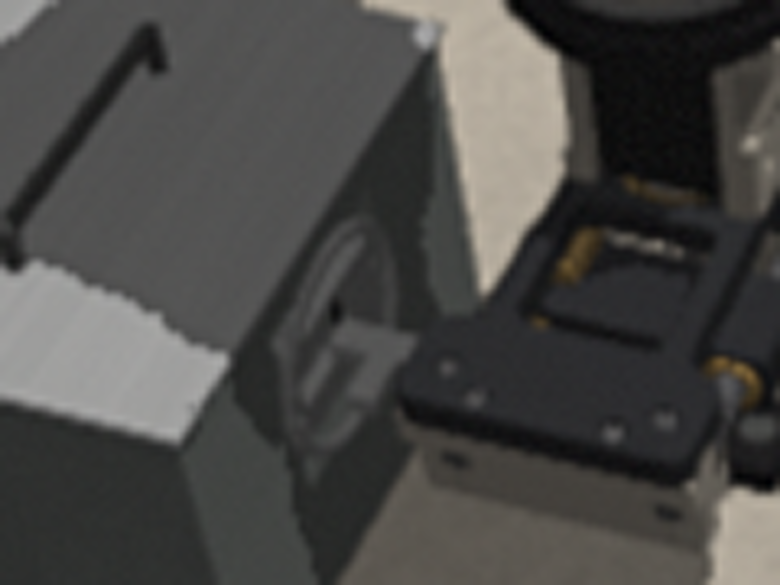

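```bash
cat >> h.py <<'E'
KH=np.array([.5306,-.1084,.075]);_a=np.radians(5.2);EX=np.array([np.cos(_a),np.sin(_a),0]);EY=np.array([-np.sin(_a),np.cos(_a),0])
def lk():
    s=arm.observe();p=s["position"]+R.from_rotvec(s["ee_rot"]).apply([0,0,.0093]);d=p-KH;print("grip in lock x %.4f y %.4f z %.4f"%(d@EX,d@EY,d[2]))
    f=s["force"];print("F lock",(f@EX).round(1),(f@EY).round(1),f[2].round(1))
E
python3 -m creep '[{"translation":[-0.007,0,0],"rot":[0,0,0],"jaw":0.01},{"translation":[-0.007,0,0],"rot":[0,0,0],"jaw":0.01},{"translation":[-0.006,0,0],"rot":[0,0,0],"jaw":0.01},{"translation":[0,0,0],"rot":[0,0,0],"jaw":0.01}]' 50; python3 -c "
from h import *
st();lk()"
```

```text
clock: 9.82
position: [0.5222, -0.0207, 0.0844]
ee_rot: [2.121, 2.316, -0.004]
force: [0.3, 0.2, 0.0]
width: 0.299
t 9.82 p [ 0.5222 -0.0207  0.0844] yaw 5.04 z [-0.001 -0.002 -1.   ] F [0.3 0.2 0. ] M [-0.11  0.02 -0.06] w 0.0275
grip in lock x -0.0004 y 0.0880 z 0.0001
F lock 0.3 0.2 0.0
```

```bash
python3 -m creep '[{"translation":[-0.007,0,0],"rot":[0,0,0],"jaw":0.01},{"translation":[-0.007,0,0],"rot":[0,0,0],"jaw":0.01},{"translation":[-0.007,0,0],"rot":[0,0,0],"jaw":0.01},{"translation":[-0.003,0,0],"rot":[0,0,0],"jaw":0.01},{"translation":[0,0,0],"rot":[0,0,0],"jaw":0.01}]' 50; python3 -c "
from h import *
st();lk()"
```

```text
clock: 10.23
position: [0.5243, -0.0439, 0.0843]
ee_rot: [2.121, 2.317, -0.003]
force: [0.8, 0.0, 0.2]
width: 0.301
t 10.23 p [ 0.5243 -0.0439  0.0843] yaw 5.07 z [-0.001 -0.002 -1.   ] F [0.8 0.  0.2] M [-0.08  0.09 -0.02] w 0.0276
grip in lock x -0.0004 y 0.0648 z 0.0000
F lock 0.8 -0.0 0.2
```

```bash
python3 -m creep '[{"translation":[-0.002,0,0],"rot":[0,0,0],"jaw":0.01},{"translation":[-0.0015,0,0],"rot":[0,0,0],"jaw":0.01},{"translation":[0,0,0],"rot":[0,0,0],"jaw":0.01}]' 50; python3 -c "
from h import *
st();lk()"; python3 -m creep '[{"translation":[-0.0015,0,0],"rot":[0,0,0],"jaw":0.01},{"translation":[0,0,0],"rot":[0,0,0],"jaw":0.01}]' 50; python3 -c "
from h import *
st();lk()"
```

```text
clock: 10.48
position: [0.5246, -0.0461, 0.0843]
ee_rot: [-2.119, -2.319, 0.003]
force: [0.3, -0.2, -0.6]
width: 0.299
t 10.48 p [ 0.5246 -0.0461  0.0843] yaw 5.17 z [-0.001 -0.001 -1.   ] F [ 0.3 -0.2 -0.6] M [-0.08  0.07  0.06] w 0.0274
grip in lock x -0.0003 y 0.0625 z -0.0000
F lock 0.2 -0.2 -0.6
clock: 10.65
position: [0.5247, -0.0476, 0.0843]
ee_rot: [-2.119, -2.319, 0.003]
force: [0.4, -0.3, -1.0]
width: 0.302
t 10.65 p [ 0.5247 -0.0476  0.0843] yaw 5.17 z [-0.001 -0.001 -1.   ] F [ 0.4 -0.3 -1. ] M [-0.1   0.02  0.03] w 0.0277
grip in lock x -0.0003 y 0.0611 z 0.0000
F lock 0.4 -0.4 -1.0
```

```bash
python3 -m creep '[{"translation":[-0.0015,0,0],"rot":[0,0,0],"jaw":0.01},{"translation":[0,0,0],"rot":[0,0,0],"jaw":0.01}]' 50; python3 -c "
from h import *
lk()"; python3 -m creep '[{"translation":[-0.0015,0,0],"rot":[0,0,0],"jaw":0.01},{"translation":[0,0,0],"rot":[0,0,0],"jaw":0.01}]' 50; python3 -c "
from h import *
lk()"
```

```text
clock: 10.82
position: [0.5249, -0.0492, 0.0843]
ee_rot: [2.119, 2.319, -0.003]
force: [-0.4, 0.0, -0.1]
width: 0.298
grip in lock x -0.0004 y 0.0594 z 0.0000
F lock -0.4 0.1 -0.1
clock: 10.98
position: [0.5249, -0.05, 0.0843]
ee_rot: [-2.118, -2.319, 0.002]
force: [-0.2, 1.9, -0.2]
width: 0.3
grip in lock x -0.0004 y 0.0587 z -0.0000
F lock -0.0 1.9 -0.2
```

```bash
python3 -m creep '[{"translation":[-0.0015,0,0],"rot":[0,0,0],"jaw":0.01},{"translation":[0,0,0],"rot":[0,0,0],"jaw":0.01}]' 50; python3 -c "
from h import *
lk()"
```

```text
clock: 11.15
position: [0.5249, -0.0502, 0.0842]
ee_rot: [-2.116, -2.319, 0.001]
force: [-0.5, 6.5, -0.6]
width: 0.3
grip in lock x -0.0004 y 0.0585 z -0.0001
F lock 0.1 6.5 -0.6
```

```bash
cat >> h.py <<'E'
def ang():
    s=arm.observe();z=R.from_rotvec(s["ee_rot"]).as_matrix()[:,2];print("lean deg (core+)",np.degrees(np.arctan2(z@EX,-z[2])).round(1),"M about axis",(s["ft_torque"]@EY).round(2),"M",s["ft_torque"].round(2)); lk()
E
python3 -m creep '[{"translation":[0,-0.0009,0],"rot":[-5,0,0],"jaw":0.01},{"translation":[0,-0.0009,0],"rot":[-5,0,0],"jaw":0.01},{"translation":[0,-0.0005,0],"rot":[-3,0,0],"jaw":0.01},{"translation":[0,0,0],"rot":[0,0,0],"jaw":0.01}]' 60; python3 -c "
from h import *
ang()"; python3 -m creep '[{"translation":[0,-0.0007,0],"rot":[-4,0,0],"jaw":0.01},{"translation":[0,-0.0007,0],"rot":[-4,0,0],"jaw":0.01},{"translation":[0,0,0],"rot":[0,0,0],"jaw":0.01}]' 60; python3 -c "
from h import *
ang()"
```

```text
clock: 11.48
position: [0.5209, -0.0505, 0.084]
ee_rot: [2.006, 2.201, 0.251]
force: [0.1, 7.4, -1.9]
width: 0.297
lean deg (core+) 13.0 M about axis 0.11 M [1.59 0.26 0.53]
grip in lock x -0.0023 y 0.0585 z -0.0001
F lock 0.8 7.4 -1.9
clock: 11.73
position: [0.5192, -0.0508, 0.0833]
ee_rot: [1.932, 2.121, 0.393]
force: [2.7, 7.8, -0.9]
width: 0.294
lean deg (core+) 21.0 M about axis -0.14 M [1.69 0.01 0.8 ]
grip in lock x -0.0028 y 0.0584 z -0.0004
F lock 3.4 7.5 -0.9
```

```bash
python3 -m creep '[{"translation":[0,0.0005,0],"rot":[-4,0,0],"jaw":0.01},{"translation":[0,0.0005,0],"rot":[-3,0,0],"jaw":0.01},{"translation":[0,0,0],"rot":[0,0,0],"jaw":0.01}]' 60; python3 -c "
from h import *
ang()
save('s9',optics.get_image('scene'),(160,140,280,230),6.5)
save('w9',optics.get_image('wrist'))"
```

```text
clock: 11.98
position: [0.5197, -0.0482, 0.0842]
ee_rot: [1.929, 2.115, 0.424]
force: [-0.1, 0.6, -0.3]
width: 0.293
lean deg (core+) 22.0 M about axis 0.35 M [-0.02  0.35  0.14]
grip in lock x -0.0020 y 0.0610 z 0.0006
F lock -0.0 0.6 -0.3
```

View pics/s9.png

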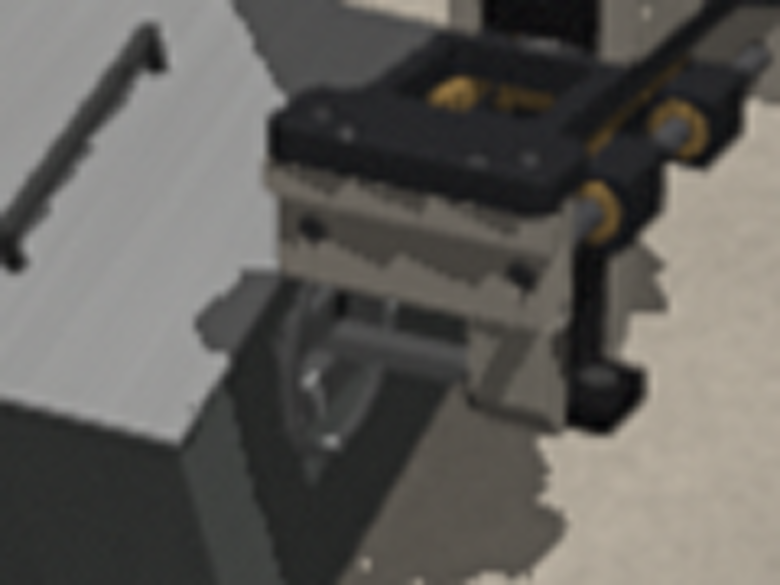

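View pics/w9.png

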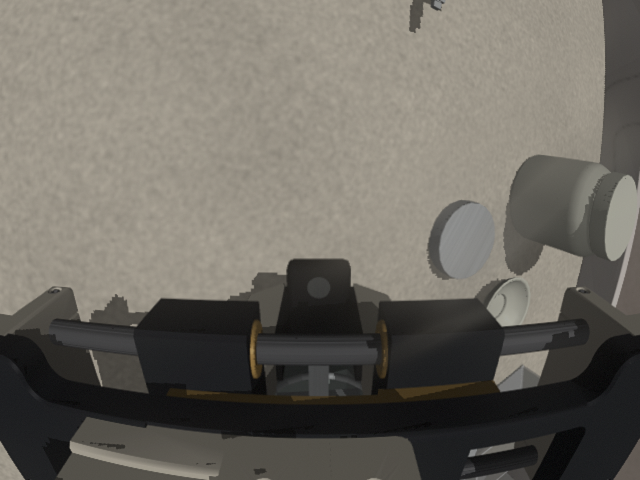

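```bash
python3 -c "
from h import *
s=arm.observe();print(s['joints'].round(3),s['dq'].round(2));ang()
"
```

```text
[-0.037  0.354  0.082  2.316 -0.756  0.128  0.862] [ 0.    0.   -0.01 -0.01  0.05  0.   -0.04]
lean deg (core+) 21.9 M about axis 0.72 M [-0.15  0.71 -0.13]
grip in lock x -0.0017 y 0.0611 z 0.0005
F lock -0.3 -0.3 -1.7
```

```bash
python3 -m creep '[{"translation":[0,0.0009,0],"rot":[5.5,0,0],"jaw":0.01},{"translation":[0,0.0009,0],"rot":[5.5,0,0],"jaw":0.01},{"translation":[0,0.0009,0],"rot":[5.5,0,0],"jaw":0.01},{"translation":[0,0.0009,0],"rot":[5.5,0,0],"jaw":0.01},{"translation":[0,0,0],"rot":[0,0,0],"jaw":0.01}]' 60; python3 -c "
from h import *
ang();st();print(arm.observe()['joints'].round(3)); plan(KH+.0585*EY+[0,0,.0093],mk(5.2),1)"
```

```text
clock: 12.5
position: [0.5261, -0.0465, 0.0831]
ee_rot: [2.089, 2.31, 0.075]
force: [-3.6, -0.4, 2.2]
width: 0.299
lean deg (core+) 3.1 M about axis 1.07 M [-0.31  1.05 -0.42]
grip in lock x 0.0017 y 0.0622 z -0.0012
F lock -3.6 -0.1 2.2
t 12.5 p [ 0.5261 -0.0465  0.0831] yaw 5.72 z [ 0.052  0.018 -0.998] F [-3.6 -0.4  2.2] M [-0.31  1.05 -0.42] w 0.0275
[-0.415  0.496  0.565  2.057 -0.469  0.658  0.561]
[-0.0035, -0.0011, -0.0013] [3.06, -0.75, 0.54]
```

```bash
python3 -m creep '[{"translation":[-0.0015,-0.001,-0.0012],"rot":[3,-0.7,0.5],"jaw":0.01},{"translation":[0,0,0],"rot":[0,0,0],"jaw":0.01},{"translation":[0,0,0],"rot":[0,0,0],"jaw":0.01}]' 60; python3 -c "
from h import *
ang();st();print(arm.observe()['joints'].round(3)); plan(KH+.0585*EY+[0,0,.0093],mk(5.2),1)"
```

```text
clock: 12.75
position: [0.5229, -0.0482, 0.0832]
ee_rot: [2.118, 2.317, 0.015]
force: [0.6, 0.1, 0.6]
width: 0.299
lean deg (core+) 0.5 M about axis -0.11 M [-0.17 -0.13  0.03]
grip in lock x -0.0022 y 0.0607 z -0.0011
F lock 0.6 0.0 0.6
t 12.75 p [ 0.5229 -0.0482  0.0832] yaw 5.14 z [ 0.008  0.006 -1.   ] F [0.6 0.1 0.6] M [-0.17 -0.13  0.03] w 0.0275
[-0.433  0.517  0.59   2.028 -0.444  0.714  0.526]
[-0.0021, 0.0023, -0.0011] [0.47, -0.29, -0.06]
```

```bash
python3 -m creep '[{"translation":[-0.0022,0.0018,-0.001],"rot":[0,-0.3,0],"jaw":0.01},{"translation":[-0.001,0,0],"rot":[0,0,0],"jaw":0.01},{"translation":[0,0.0008,0],"rot":[5,0,0],"jaw":0.01},{"translation":[0,0.0008,0],"rot":[5,0,0],"jaw":0.01},{"translation":[0,0.0008,0],"rot":[5,0,0],"jaw":0.01},{"translation":[0,0,0],"rot":[0,0,0],"jaw":0.01}]' 60; python3 -c "
from h import *
ang();print(arm.observe()['joints'].round(3))"; python3 -m creep '[{"translation":[0,0.0008,0],"rot":[5,0,0],"jaw":0.01},{"translation":[0,0,0],"rot":[0,0,0],"jaw":0.01}]' 60; python3 -c "
from h import *
ang();print(arm.observe()['joints'].round(3))"
```

```text
clock: 13.25
position: [0.5285, -0.0497, 0.0834]
ee_rot: [-1.99, -2.181, 0.283]
force: [0.1, 4.1, 1.9]
width: 0.293
lean deg (core+) -14.9 M about axis -0.28 M [ 0.86 -0.2  -0.36]
grip in lock x 0.0008 y 0.0586 z -0.0006
F lock 0.4 4.1 1.9
[-0.425  0.676  0.622  1.791 -0.364  1.071  0.449]
clock: 13.42
position: [0.5283, -0.0498, 0.083]
ee_rot: [-1.945, -2.13, 0.368]
force: [-0.4, 6.2, 2.2]
width: 0.298
lean deg (core+) -19.8 M about axis -0.31 M [ 1.07 -0.22 -0.42]
grip in lock x -0.0001 y 0.0586 z -0.0007
F lock 0.2 6.2 2.2
[-0.413  0.728  0.622  1.72  -0.348  1.176  0.435]
```

```bash
python3 -m creep '[{"translation":[0,0.0007,0],"rot":[4,0,0],"jaw":0.01},{"translation":[0,0,0],"rot":[0,0,0],"jaw":0.01}]' 60; python3 -c "
from h import *
ang()";python3 -m creep '[{"translation":[0,0.0007,0],"rot":[3,0,0],"jaw":0.01},{"translation":[0,0,0],"rot":[0,0,0],"jaw":0.01}]' 60; python3 -c "
from h import *
ang()"
```

```text
clock: 13.58
position: [0.5291, -0.0498, 0.0831]
ee_rot: [-1.908, -2.09, 0.434]
force: [-0.9, 7.6, 1.3]
width: 0.293
lean deg (core+) -23.6 M about axis -0.34 M [ 1.36 -0.22 -0.66]
grip in lock x 0.0001 y 0.0585 z -0.0005
F lock -0.3 7.7 1.3
clock: 13.75
position: [0.5295, -0.0497, 0.083]
ee_rot: [-1.88, -2.058, 0.482]
force: [0.2, 6.2, 1.6]
width: 0.295
lean deg (core+) -26.5 M about axis -0.4 M [ 1.16 -0.3  -0.73]
grip in lock x 0.0001 y 0.0585 z -0.0003
F lock 0.8 6.2 1.6
```

```bash
python3 -c "
from h import *
save('s10',optics.get_image('scene'),(160,140,280,230),6.5)
save('w10',optics.get_image('wrist'),(200,230,440,410),3.3)"
```

```text
(no output)
```

View pics/s10.png

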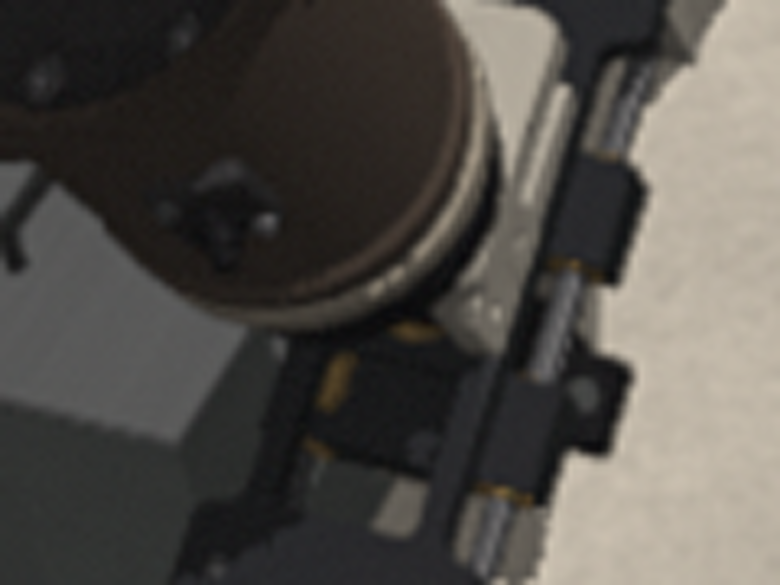

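View pics/w10.png

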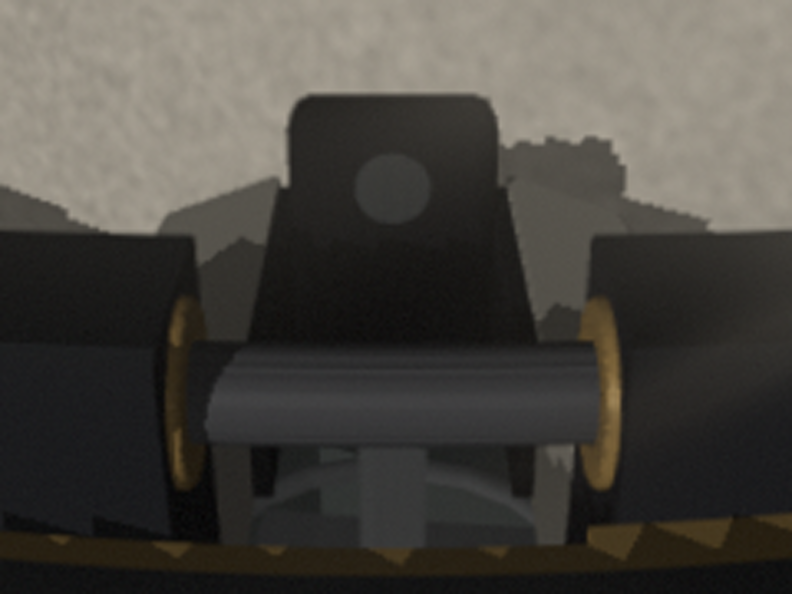

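```bash
python3 -c "
from h import *
print(plane('top',(361,117),0),plane('top',(412,132),0),plane('top',(383,163),0))";python3 -m creep '[{"translation":[0,0.0006,0],"rot":[4,0,0],"jaw":0.01},{"translation":[0,0,0],"rot":[0,0,0],"jaw":0.01}]' 60; python3 -c "
from h import *
ang()";python3 -m creep '[{"translation":[0,0.0006,0],"rot":[4,0,0],"jaw":0.01},{"translation":[0,0,0],"rot":[0,0,0],"jaw":0.01}]' 60; python3 -c "
from h import *
ang();st();print(arm.observe()['joints'].round(3))"
```

```text
[0.7763654  0.00245507 0.        ] [ 0.74182955 -0.10064313  0.        ] [ 0.67963462 -0.03962757  0.        ]
clock: 14.02
position: [0.5295, -0.0497, 0.0828]
ee_rot: [-1.839, -2.013, 0.548]
force: [-1.9, 8.5, 2.8]
width: 0.296
lean deg (core+) -30.6 M about axis -0.19 M [ 1.32 -0.07 -1.01]
grip in lock x -0.0005 y 0.0586 z -0.0002
F lock -1.2 8.7 2.8
clock: 14.18
position: [0.5302, -0.0497, 0.0821]
ee_rot: [-1.798, -1.969, 0.61]
force: [-1.0, 8.8, 1.7]
width: 0.296
lean deg (core+) -34.6 M about axis -0.36 M [ 1.21 -0.25 -1.01]
grip in lock x -0.0004 y 0.0585 z -0.0005
F lock -0.2 8.9 1.7
t 14.18 p [ 0.5302 -0.0497  0.0821] yaw 5.26 z [-0.566 -0.048 -0.823] F [-1.   8.8  1.7] M [ 1.21 -0.25 -1.01] w 0.0272
[-0.369  0.893  0.608  1.501 -0.307  1.482  0.406]
```

```bash
python3 -m creep '[{"translation":[0,0.0006,0],"rot":[4,0,0],"jaw":0.01},{"translation":[0,0,0],"rot":[0,0,0],"jaw":0.01}]' 60; python3 -c "
from h import *
ang()";python3 -m creep '[{"translation":[0,0.0005,0],"rot":[3,0,0],"jaw":0.01},{"translation":[0,0,0],"rot":[0,0,0],"jaw":0.01}]' 60; python3 -c "
from h import *
ang()"
```

```text
clock: 14.35
position: [0.5307, -0.0496, 0.0816]
ee_rot: [-1.756, -1.923, 0.671]
force: [-2.2, 8.4, 2.3]
width: 0.296
lean deg (core+) -38.6 M about axis -0.42 M [ 1.14 -0.32 -1.18]
grip in lock x -0.0004 y 0.0585 z -0.0007
F lock -1.4 8.5 2.3
clock: 14.52
position: [0.531, -0.0497, 0.0815]
ee_rot: [-1.725, -1.889, 0.713]
force: [-1.2, 7.9, 2.2]
width: 0.297
lean deg (core+) -41.5 M about axis -0.43 M [ 1.08 -0.34 -1.19]
grip in lock x -0.0005 y 0.0585 z -0.0004
F lock -0.5 8.0 2.2
```

```bash
python3 -m creep '[{"translation":[0,0.0005,0],"rot":[2.5,0,0],"jaw":0.01},{"translation":[0,0,0],"rot":[0,0,0],"jaw":0.01}]' 60; python3 -c "
from h import *
ang()";python3 -m creep '[{"translation":[0,0.0003,0],"rot":[2,0,0],"jaw":0.01},{"translation":[0,0,0],"rot":[0,0,0],"jaw":0.01}]' 60; python3 -c "
from h import *
ang()"
```

```text
clock: 14.68
position: [0.5313, -0.0496, 0.0815]
ee_rot: [-1.699, -1.86, 0.748]
force: [0.4, 9.0, 2.6]
width: 0.298
lean deg (core+) -44.0 M about axis -0.31 M [ 1.02 -0.22 -1.22]
grip in lock x -0.0005 y 0.0585 z -0.0002
F lock 1.2 8.9 2.6
clock: 14.85
position: [0.5318, -0.0496, 0.0815]
ee_rot: [-1.678, -1.837, 0.775]
force: [1.6, 8.6, 4.0]
width: 0.298
lean deg (core+) -45.9 M about axis -0.74 M [ 0.99 -0.66 -1.29]
grip in lock x -0.0001 y 0.0585 z 0.0000
F lock 2.3 8.4 4.0
```

```bash
python3 -m creep '[{"translation":[0,-0.0002,0],"rot":[-1.2,0,0],"jaw":0.01},{"translation":[0,0,0],"rot":[0,0,0],"jaw":0.01},{"translation":[0,0,0],"rot":[0,0,0],"jaw":0.036},{"translation":[0,0,0],"rot":[0,0,0],"jaw":0.044},{"translation":[0,0,0],"rot":[0,0,0],"jaw":0.05},{"translation":[0,0,0],"rot":[0,0,0],"jaw":0.05},{"translation":[0,0,0],"rot":[0,0,0],"jaw":0.05}]' 20; python3 -c "
from h import *
ang();st()"
```

```text
clock: 15.43
position: [0.5316, -0.0507, 0.0821]
ee_rot: [-1.691, -1.849, 0.763]
force: [0.3, 0.2, -1.0]
width: 0.54
lean deg (core+) -44.9 M about axis -0.71 M [ 0.   -0.72  0.04]
grip in lock x -0.0004 y 0.0573 z 0.0005
F lock 0.3 0.2 -1.0
t 15.43 p [ 0.5316 -0.0507  0.0821] yaw 5.14 z [-0.703 -0.062 -0.708] F [ 0.3  0.2 -1. ] M [ 0.   -0.72  0.04] w 0.0496
```

```bash
python3 -m creep '[{"translation":[0,0,-0.012],"rot":[0,0,0],"jaw":0.05},{"translation":[0,0,-0.02],"rot":[0,0,0],"jaw":0.05},{"translation":[0,0,-0.03],"rot":[0,0,0],"jaw":0.05},{"translation":[0.02,0,-0.03],"rot":[-5,0,0],"jaw":0.05},{"translation":[0.03,0,-0.02],"rot":[-6,0,0],"jaw":0.05},{"translation":[0.035,0,-0.02],"rot":[-6,0,0],"jaw":0.05},{"translation":[0.035,0,-0.01],"rot":[-6,0,0],"jaw":0.05},{"translation":[0.035,0,0],"rot":[-6,0,0],"jaw":0.05},{"translation":[0.035,0,0],"rot":[-6,0,0],"jaw":0.05},{"translation":[0,0,0],"rot":[0,0,0],"jaw":0.05}]' 20; python3 -c "
from h import *
ang();st()
save('s11',optics.get_image('scene'),(140,110,300,230),5)
save('t11',optics.get_image('top'))
save('w11',optics.get_image('wrist'))
for t in('key_middle_grip','keyhole'): print(t,[(round(d['score'],2),d['location']) for d in optics.pinpoint('scene',t)])"
```

```text
clock: 16.27
position: [0.605, 0.1575, 0.189]
ee_rot: [-2.024, -2.238, 0.178]
force: [-0.6, 1.6, -0.2]
width: 0.544
lean deg (core+) -9.6 M about axis -0.16 M [-0.   -0.16  0.02]
grip in lock x 0.0967 y 0.2582 z 0.1048
F lock -0.5 1.7 -0.2
t 16.27 p [0.605  0.1575 0.189 ] yaw 5.81 z [-0.167 -0.008 -0.986] F [-0.6  1.6 -0.2] M [-0.   -0.16  0.02] w 0.0499
key_middle_grip [(0.95, [488.9, 254.3]), (0.92, [458.1, 188.5]), (0.84, [245.5, 206.7]), (0.59, [395.6, 165.2])]
keyhole [(0.81, [211.5, 190.7])]
```

View pics/s11.png

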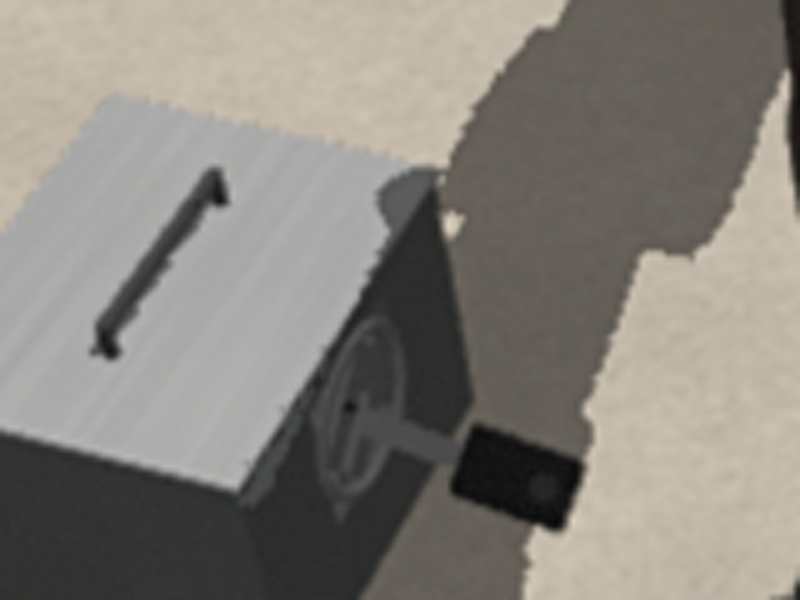

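View pics/t11.png

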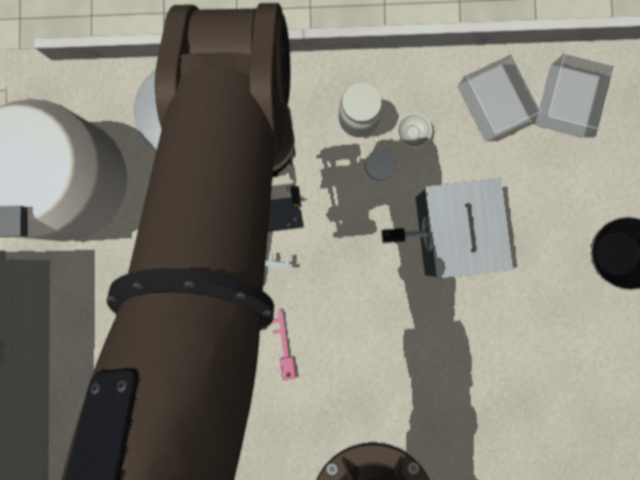

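View pics/w11.png

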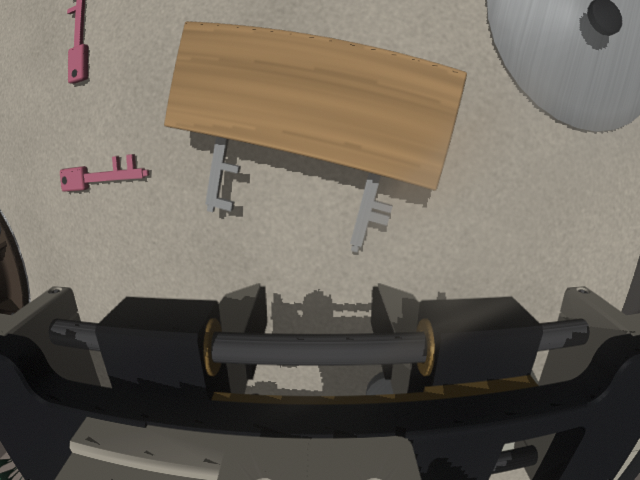

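```bash
python3 - <<'E'
from h import *
from scipy.spatial import ConvexHull
obs=np.array([(475,425),(582,460),(562,530),(450,490)])
for ph in(0,.2,.35,.5,.65,.75):
    u=np.cos(ph)*EX-np.sin(ph)*np.array([0,0,1]);n=np.cross(u,EY)
    for yc in(.0585,.062):
        P=np.array([(proj('scene',KH+yc*EY+a*.022*EY+b*.014*u+c*.006*n)-[140,110])*5 for a in(-1,1) for b in(-1,1) for c in(-1,1)])
        h=P[ConvexHull(P).vertices].round().astype(int)
        m=np.zeros((600,800),np.uint8);cv2.fillConvexPoly(m,h,255)
        im=cv2.imread('pics/s11.png').max(2);dark=(im<30).astype(np.uint8);dark[:,:400]=0;dark[:,620:]=0;dark[:400]=0;dark[545:]=0
        mm=(m>0)
        print(ph,yc,'IoU',round((mm&(dark>0)).sum()/(mm|(dark>0)).sum(),3),h.tolist())
E
python3 -c "
import cv2
im=cv2.imread('pics/s11.png')[290:550,280:620];cv2.imwrite('pics/s11b.png',cv2.convertScaleAbs(cv2.resize(im,None,fx=2.3,fy=2.3),alpha=1.8))"
```

```text
0 0.0585 IoU 0.34 [[585, 445], [556, 501], [440, 473], [436, 450], [467, 395], [582, 422]]
0 0.062 IoU 0.374 [[594, 447], [565, 504], [450, 475], [445, 453], [476, 397], [591, 425]]
0.2 0.0585 IoU 0.348 [[585, 438], [558, 503], [443, 475], [436, 458], [465, 393], [580, 420]]
0.2 0.062 IoU 0.379 [[594, 440], [567, 506], [452, 477], [445, 460], [474, 395], [589, 422]]
0.35 0.0585 IoU 0.352 [[585, 433], [560, 504], [445, 475], [436, 463], [463, 392], [578, 420]]
0.35 0.062 IoU 0.38 [[594, 435], [569, 506], [454, 478], [446, 465], [472, 394], [587, 422]]
0.5 0.0585 IoU 0.349 [[437, 467], [460, 392], [576, 420], [584, 429], [562, 503], [448, 475]]
0.5 0.062 IoU 0.372 [[447, 469], [469, 395], [585, 422], [593, 431], [571, 505], [457, 477]]
0.65 0.0585 IoU 0.349 [[439, 470], [458, 394], [573, 421], [583, 425], [565, 502], [450, 473]]
0.65 0.062 IoU 0.366 [[448, 472], [467, 396], [583, 424], [593, 428], [574, 504], [459, 476]]
0.75 0.0585 IoU 0.356 [[440, 472], [456, 395], [468, 396], [583, 423], [566, 500], [555, 501]]
0.75 0.062 IoU 0.37 [[449, 474], [465, 397], [477, 398], [592, 426], [575, 502], [565, 503]]
```

View pics/s11b.png

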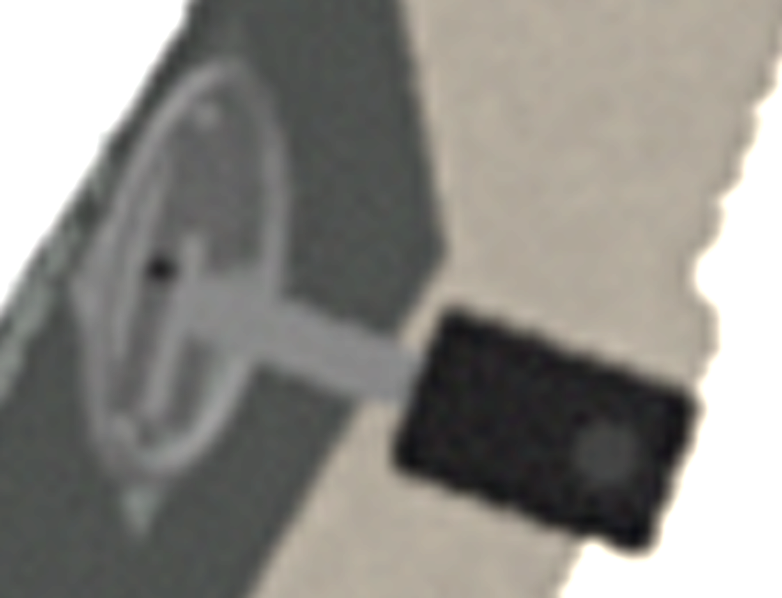

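```bash
python3 - <<'E'
from h import *
from scipy.optimize import least_squares
im=cv2.imread('pics/t11.png')
sub=im[215:260,370:425].max(2); ys,xs=np.where(sub<35); print(len(xs), xs.mean()+370,ys.mean()+215,xs.min()+370,xs.max()+370,ys.min()+215,ys.max()+215)
a=im[180:290,350:480];cv2.imwrite('pics/t11b.png',cv2.convertScaleAbs(cv2.resize(a,None,fx=6,fy=5.4,interpolation=cv2.INTER_CUBIC),alpha=1.6))
c1=optics.camera_info('scene');c2=optics.camera_info('top')
for tp in [(393.5,235.5)]:
    f=lambda q:np.r_[proj('scene',q+[-.0003,.0007,0],c1)-[243.4,205.4],proj('top',q+[-.0026,-.0022,0],c2)-tp]
    r=least_squares(f,KH+.06*EY);d=r.x-KH;print(r.x,r.fun.round(2),'lock',d@EX,d@EY,d[2])
E
```

```text
246 395.2764227642276 234.85365853658536 383 424 215 257
[ 0.53015235 -0.04636148  0.06596876] [ 0.44  0.02  0.42 -0.21] lock 0.005176899689301843 0.06182376873149754 -0.009031238149099993
```

View pics/t11b.png

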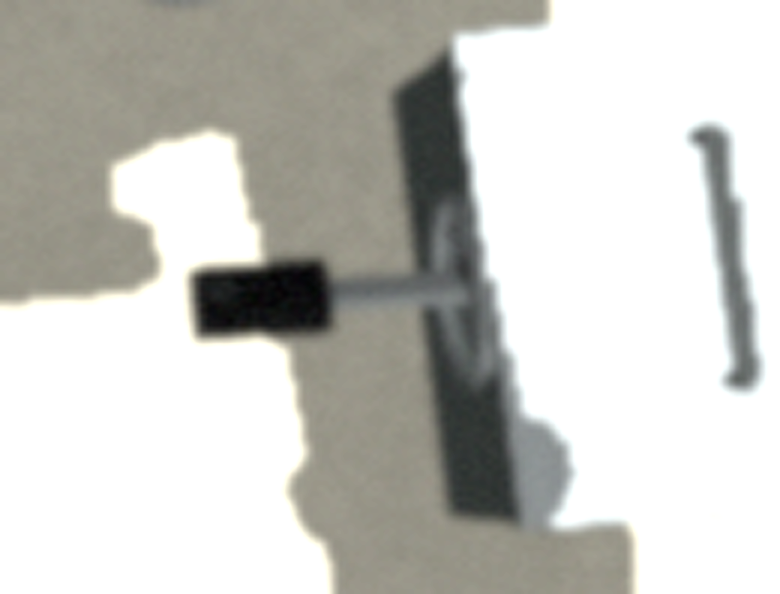

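```bash
python3 - <<'E'
from h import *
c1=optics.camera_info('scene');Z=np.array([0,0,1.])
g=lambda q:((((proj('scene',q+np.array([-.0003,.0007,0]),c1)-[140,110])*5-[280,290])*2.3).round().astype(int))
im=cv2.imread('pics/s11b.png');tiles=[]
for ph in(0,.2,.35,.5,.65):
    u=np.cos(ph)*EX-np.sin(ph)*Z;n=np.cross(u,EY)
    a=im.copy();pts=np.array([g(KH+d*u+e*.0045*n) for d,e in((-.007,1),(.023,1),(.023,-1),(-.007,-1))]);cv2.polylines(a,[pts],True,(0,0,255),1)
    cv2.putText(a,str(ph),(10,30),0,1,(255,0,0),2);tiles.append(a[:560,40:400])
s=cv2.imread('pics/s7.png')
tiles.append(cv2.resize(cv2.convertScaleAbs(s[160:500,220:440],alpha=1.8),(360,560)))
o=np.vstack([np.hstack(tiles[:3]),np.hstack(tiles[3:])]);cv2.imwrite('pics/core.png',cv2.resize(o,(578,600)))
E
```

```text
(no output)
```

View pics/core.png

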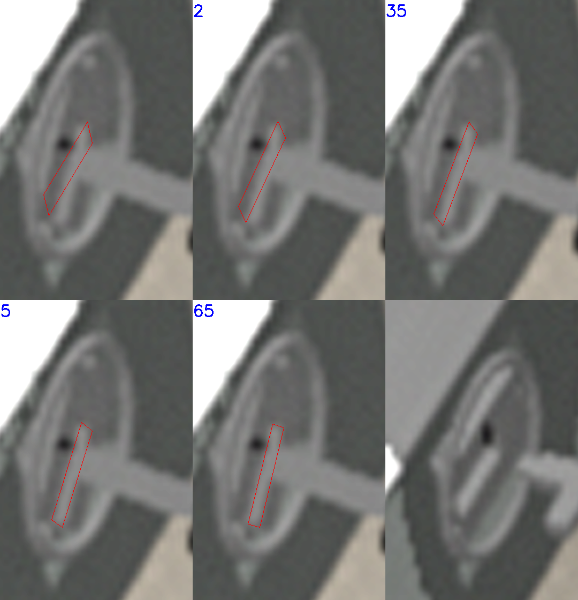

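```bash
python3 - <<'E'
from h import *
c1=optics.camera_info('scene');Z=np.array([0,0,1.]);o=np.array([-.0003,.0007,0])
for r in(.011,.013,.015):
    print(r,[(ph,proj('scene',KH+.002*EY+r*(np.cos(ph)*Z+np.sin(ph)*EX)+o,c1).round(1).tolist()) for ph in(0,.35,.5,.65)])
st()
E
```

```text
0.011 [(0, [212.5, 188.2]), (0.35, [211.6, 189.9]), (0.5, [211.3, 190.8]), (0.65, [211.1, 191.7])]
0.013 [(0, [212.3, 187.4]), (0.35, [211.3, 189.5]), (0.5, [211.0, 190.5]), (0.65, [210.7, 191.6])]
0.015 [(0, [212.1, 186.7]), (0.35, [211.0, 189.0]), (0.5, [210.6, 190.2]), (0.65, [210.2, 191.4])]
t 16.52 p [0.6086 0.1454 0.1881] yaw 5.0 z [-0.172 -0.015 -0.985] F [-0.1  0.   0.6] M [-0.09 -0.14 -0.  ] w 0.0502
```

```bash
python3 -c "
from cell import arm
print(arm.sign_off())"
```

```text
the job is handed in; nothing more can be done
None
```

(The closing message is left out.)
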